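Turn a terracotta dish over in a hinged cradle and set it out mouth-down

ROBOT

A 6-joint arm with a two-finger parallel gripper is mounted at the origin on the work surface. World frame = base frame: x ahead of the robot, y to its left, z up, the work surface at z = 0. Lengths are in m, angles in degrees, forces in N, time in s.
With the tool pointing down it reaches from about 0.4 to 0.825 m from the base axis. Payload 7 kg.
Tool frame: the origin (TCP) lies between the finger pads; the fingertips stand 14 mm ahead of it and the grasp point (between the pads) lies 5 mm behind it (r.tips_ahead is the distance from the TCP to the fingertips, in m); z points along the fingers, y is the direction in which the jaws open and shut (so a half turn about z gives the same grasp; the last joint's range is limited). The gripper opens to 88 mm and grips with 3 to 60 N. Pads are 19 mm wide; open, the fingers measure 130 mm over their backs; the gripper's body (78 mm by 193 mm) begins 47 mm behind the grasp point.
Start: joints at [84.059, 20.546, 0.682, 0, -70.136, -16.507], TCP at [0.258, 0.624, 0.241] pointing down, gripper open.
Joint ranges: [-176.03, 176.03], [-82.01, 121.73], [-58.28, 71.71], [-173.87, 95.51], [-174.79, -0.11], [-173.66, 173.66]. Speed limits (degrees/s): [136.94, 136.94, 172.46, 180, 180, 180].

INTERFACE

Orientations are given as [roll, pitch, yaw] about the fixed x, y, z axes, in that order (R = Rz(yaw) Ry(pitch) Rx(roll)).
In Python, from plant import r gives the robot as it stands.
- The arm moves only by the tool apply_moves, never from a script. Its arguments are lists of equal length, an entry for each row: "slide": the shift along the tool's x, y, z as a fraction of full scale, a list of three; "turn": the turn, a rotation vector about the tool's x, y, z as a fraction of full scale, a list of three; "jaw": the closure, from 0 (fully open) to 1 (shut). In form: {"slide": [[dx, dy, dz], ...], "turn": [[wx, wy, wz], ...], "jaw": [jaw, ...]}. A call has 1 to 8 rows; each row shifts and turns the commanded pose from where the row before left it, along the tool's axes as they then stand; what a row does not reach is not made up. Full scale, the value 1, is 0.1 m for a shift and 1.5 rad for a turn. A row lasts 1/10 s, in which the tool goes at most 50 mm and 8.59 degrees, less where a joint would pass 70% of its speed; a pose out of reach is approached as far as the arm can. A call with a number of a shift or a turn outside -1 to 1 is refused whole. A call with a gripper value outside its range is refused whole. The fingers move at their own pace and stop on an object; "newtons" is the grip in N (left out, the last holds). Time passes only in rows, so rows that do not move let the fingers close. It gives the time, the measured TCP pose, the force and the opening at its end, in the units of the state.
- r.get_state(): the state, without advancing time (a new reading comes with each control period).
- r.capture(name): name is "scene" or "top" or "wrist"; returns a dict with "pixels" (480x640x3 uint8, blue, green, red), "depth" (480x640 float32, m along the optical axis (not along the pixel's ray), 0 where there is no reading), "fx", "fy", "cx", "cy" (pixels), "dist_coeffs" ([k1, k2, p1, p2, k3] as OpenCV has them; the pictures are not rectified), "rvec" (rotation vector, rad) and "tvec" (3), from world to camera coordinates, as OpenCV has them. Camera axes: x right, y down, z forward; pixel columns grow to the right and rows downward; lengths in m; the calibration is good to about 2 mm. A picture is of the moment at which its call begins.
- r.close_job(): hands the job in, once; it reports no verdict.
The state is a dict: "time_s": time; "joints": joint angles; "qd": joint speeds; "joint_torque": joint torques, N m; "tcp_pos": TCP position; "eef_rot": TCP orientation; "contact_force": force on the tool from outside, world axes, zero at the start; "moment": the same for the moment, N m; "gripper_width": finger opening in m.
Only numpy, scipy, OpenCV 4.12 (cv2) and the standard library are available. Lean on these libraries where they do the work, as an engineer would, in place of code of your own. Each camera call takes 0.05 s, during which the arm holds its last target.

TASK

At the pottery stall, lay the mouth-up terracotta dish in the open leaf of the wooden turnover cradle, let go of it, and swing the leaf gently all the way over until it is shut on the fixed nest, so that the dish is turned upside down into the nest. Swing the leaf gently back until it lies fully open, then take the dish out of the nest and set it mouth-down, square in the middle of the blue pad beside the finished dish, leaving that dish and the brass pot where they are.

Things in the scene. Friction and masses are not known exactly. Their poses are not given: they have to be found in the camera images.
- dish_center (a point): centre of the oblong terracotta dish to be turned, 150 x 70 x 48 mm, about 0.35 kg, yellow bands near the rim: 24 mm above its foot, 24 mm below its rim. Own x runs along the 150 mm length, y across the width, z from foot to mouth (up at the start). Walls 8 mm thick; two hollows, each 61 (x) by 54 mm (y), 26 mm deep (floors 2 mm below this point).
- dish_rib (a point): middle of the top edge of the dish's yellow rib, level with the rim, axes as dish_center. The rib parts the two hollows: 12 mm thick (x), 54 mm long (y), 26 mm high; it can be pinched from above with a finger in each hollow.
- dish_foot (a point): middle of the foot's flat end, axes as dish_center. The foot is a bar 90 mm (x) by 30 mm (y) that stands 14 mm out of the underside; with the dish upside down it can be pinched from above across its 30 mm.
- leaf (a joint): angle of the cradle's swinging leaf: 0 = lying fully open (as at the start), 3.14 = shut upside down over the nest. The hinge is stiff: the leaf stays where it is left, and moving it takes up to about 7 N at the bar.
- cradle_hinge (a point): middle of the cradle's hinge line, 52 mm above the table; the cradle is fixed to the table. Its y axis runs along the hinge, z is up, and x points from the leaf (open) towards the nest. As the leaf's angle grows from 0 the leaf swings from the -x side up and over to the +x side.
- leaf_floor (a point): centre of the pocket floor of the light-wood leaf, moving with it; z out of the pocket, axes as cradle_hinge when open, floor then 8 mm above the table. Pocket 78 (x) by 158 mm (y), walls 22 mm high, 42 mm beside the hinge. The dish stands in it on its foot, length along y, either way round. In the swing the dish slides to the wall by the hinge and, past upright, tips over into the nest.
- leaf_bar (a point): middle of the leaf's blue round bar handle, moving with it: 12 mm thick, 124 mm long along y between two side arms, 36 mm clear of the leaf's outer wall. Open, it lies 138 mm from the hinge line on its -x side, 40 mm above the table; shut, 138 mm on its +x side, 64 mm above the table. It can turn within the fingers as the leaf swings.
- nest_floor (a point): centre of the floor of the fixed green nest, 45 mm above the table, axes as cradle_hinge. The nest is 88 (x) by 166 mm (y) inside, with a rim 6 mm high. The turned dish lies here rim down, length along y, the end of its foot 93 mm above the table.
- pad_top (a point): centre of the top face of the blue pad on a fixed wooden display block; 90 mm (x) by 170 mm (y), top 18 mm above the table, z up. The dish goes on it mouth-down with its 150 mm length along the pad's y, either way round.
- finished_center (a point): centre of the finished dish, the same as the other but already mouth-down, 150 mm along its own x, on a bare wooden display block of the pad's size and height, next to the pad (nearer or farther); leave it alone.
- pot: open brass pot, 76 mm wide without its two side handles, 65 mm high, origin under its centre; leave it alone.
Mind the look-alikes: they are no part of the job. Leave any pink or white look-alike of the part that bears pad_top alone. Leave any green or turquoise look-alike of the part that bears dish_center alone.

How it is judged (in metres and radians):
On the way, in this order (a step that is already met when the one before it is completed fails the run):
1. the dish stands mouth-up in the pocket of the open leaf, let go (value of joint leaf below 0.15 rad and angle between dish_center's own z axis and vertical below 0.2 rad and horizontal distance between dish_center and leaf_floor below 0.015 m and z of dish_center in the frame of leaf_floor below 0.03 m and contact force between the fingers and dish below 0.2 N), for 0.2 s.
2. the leaf is shut over the nest with the dish upside down in it (value of joint leaf above 3 rad and angle between dish_center's own z axis and vertical above 3 rad and horizontal distance between dish_center and nest_floor below 0.02 m and z of dish_center in the frame of nest_floor below 0.03 m), for 0.2 s.
3. the leaf is open again with the dish lying upside down in the nest (value of joint leaf below 0.2 rad and angle between dish_center's own z axis and vertical above 3 rad and horizontal distance between dish_center and nest_floor below 0.02 m and z of dish_center in the frame of nest_floor below 0.03 m), for 0.1 s.
At the end, for the whole second after the job is handed in: The dish lies at rest upside down (within 5 degrees) flat on the blue pad, its centre within 15 mm of the pad's centre and its length within 0.15 rad (8.6 degrees) of the pad's length, either way round; the cradle's leaf lies open (angle under 0.2 rad) (horizontal distance between dish_center and pad_top below 0.015 m and z of dish_center in the frame of pad_top between 0.02 and 0.028 m and angle between dish_center's own z axis and vertical above 3.05 rad and angle between the x axis of dish_center and the y axis of pad_top, either way round below 0.15 rad and linear speed of dish below 0.02 m/s and value of joint leaf below 0.2 rad); the robot touches nothing.
It fails at once if the leaf is swung fast or slammed (over 4 rad/s) (velocity of joint leaf above 4 rad/s or velocity of joint leaf below -4 rad/s).
It fails at once if the finished dish is moved more than 20 mm (distance of finished_center from where it was at the start of the episode above 0.02 m).
It fails at once if the brass pot is moved more than 30 mm (distance of pot from where it was at the start of the episode above 0.03 m).
It also fails if it takes over 72 s, if anything falls off the work surface, if the arm or the gripper's body presses on something with over 40 N, if the wrist force passes 120 N, or if a joint passes its speed limit or range.

## Working session

There is one attempt and no reset: what is moved stays moved. The work goes in short steps, Python scripts to look and compute and a tool call to move; the robot and the scene stay as the last step left them, time stands still between calls to the robot, and variables do not carry over. Pictures are saved under pics/ and viewed, and the job is handed in when it is done.

Besides the shell and the picture viewer there is one more tool, called after ">>>" as name(argument=value, ...) on one line, values as JSON. apply_moves: Moves the arm, as the interface text tells. Shift numbers are shares of 0.1 m and turn numbers shares of 1.5 rad, none past 1 either way. Its arguments: {"type":"object","properties":{"slide":{"type":"array"},"turn":{"type":"array"},"jaw":{"type":"array"},"newtons":{"type":"number"}},"required":["slide","turn","jaw"]}

```bash
ls; mkdir -p pics
python3 - <<'E'
from plant import r
import cv2
print(r.get_state())
for n in ["scene","top","wrist"]:
    c=r.capture(n); cv2.imwrite(f"pics/{n}0.png",c["pixels"])
    print(n,c["fx"],c["fy"],c["cx"],c["cy"],c["dist_coeffs"],c["rvec"],c["tvec"])
E
```

```text
pics
{'time_s': 0.0, 'joints': array([ 8.40591365e+01,  2.05906634e+01,  6.35011178e-01, -2.16522614e-02,
       -7.01352051e+01, -1.65082628e+01]), 'qd': array([ 0.13407805, -0.025784  ,  0.09124993, -0.09579896, -0.03244573,
        0.05457409]), 'joint_torque': array([ 1.37497897e-03, -5.82713807e+01,  2.93048555e+01,  6.99732408e+00,
        7.06541701e-03, -1.47426081e-04]), 'tcp_pos': array([0.25757985, 0.62342651, 0.23963595]), 'eef_rot': array([ 1.79907104e+02, -6.30454522e-03, -2.24564949e+01]), 'contact_force': array([-0.30118686, -0.60948212,  0.62877168]), 'moment': array([ 0.04177256, -0.03293864,  0.00910532]), 'gripper_width': 0.0875108054489336}
scene 612.7137979896795 612.7137979896795 323.5442554099038 232.10011834573987 [0.01140824 0.         0.         0.         0.        ] [ 0.92805707  2.58605961 -0.94843841] [ 0.26974363 -0.24242082  1.76997555]
top 580.5476527938382 580.5476527938382 320.4917957715163 241.40221324417905 [-0.01123497  0.          0.          0.          0.        ] [ 2.18818677 -2.13039076  0.0891707 ] [0.10163601 0.46317812 1.56606457]
wrist 361.5067862700551 361.5067862700551 319.09924263645144 245.3119797660805 [-0.04054073  0.          0.          0.          0.        ] [-1.64163555  2.45474472  0.36764159] [ 0.67450237 -0.03594653  0.39148738]
```

View pics/scene0.png

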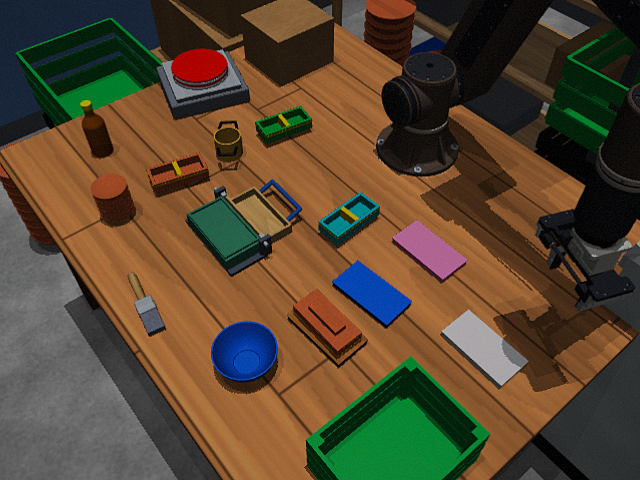

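View pics/top0.png

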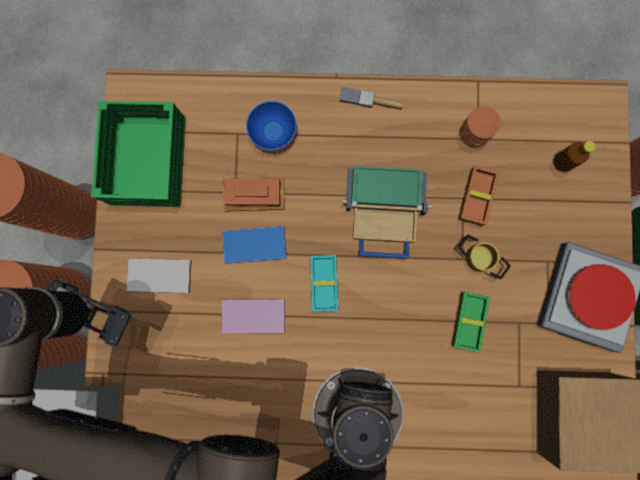

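View pics/wrist0.png

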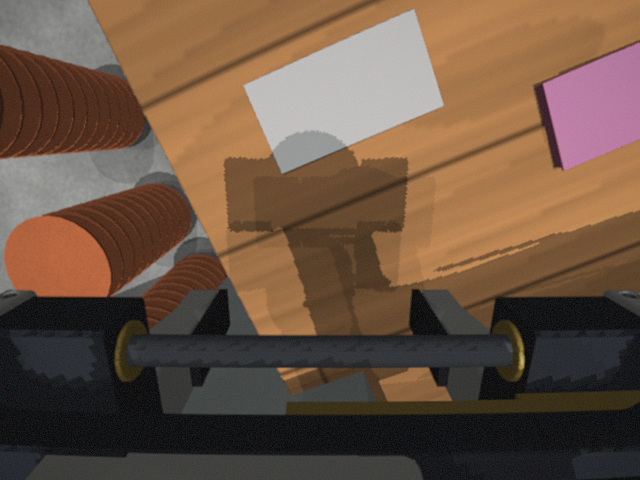

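Top view candidates. Dish: terracotta with yellow rib at (479,196). Look-alikes are turquoise (324,283) and green (471,322), and the finished dish is mouth-down at (252,193). Pad: blue (254,245), with pink (252,316) and white (158,276) look-alikes. I choose the terracotta dish at (479,196) and the blue pad at (254,245), and check both in a close crop.

```bash
cat > h.py <<'E'
from plant import r
import cv2, numpy as np
def cam(c):
    K=np.array([[c["fx"],0,c["cx"]],[0,c["fy"],c["cy"]],[0,0,1.]]); D=np.array(c["dist_coeffs"],float)
    R=cv2.Rodrigues(np.array(c["rvec"],float))[0]; t=np.array(c["tvec"],float).ravel()
    return K,D,R,t
def ray(c,px,z):
    K,D,R,t=cam(c)
    p=cv2.undistortPoints(np.array(px,float).reshape(-1,1,2),K,D).reshape(-1,2)
    d=np.c_[p,np.ones(len(p))]@R; o=-R.T@t
    return o+d*((z-o[2])/d[:,2])[:,None]
def cloud(c):
    K,D,R,t=cam(c); v,u=np.mgrid[0:480,0:640]
    p=cv2.undistortPoints(np.stack([u.ravel(),v.ravel()],1).astype(float).reshape(-1,1,2),K,D).reshape(-1,2)
    d=c["depth"].ravel()[:,None]
    P=(np.c_[p,np.ones(len(p))]*d-t)@R
    P[d[:,0]==0]=np.nan
    return P.reshape(480,640,3)
def proj(c,P):
    K,D,R,t=cam(c)
    return cv2.projectPoints(np.array(P,float).reshape(-1,3),R,t,K,D)[0].reshape(-1,2)
def mask(c,lo,hi):
    return cv2.inRange(cv2.cvtColor(c["pixels"],cv2.COLOR_BGR2HSV),np.array(lo),np.array(hi))
def rect(P):
    (x,y),(w,h),a=cv2.minAreaRect((P[:,:2]*1000).astype(np.float32))
    if h>w: w,h,a=h,w,a+90
    a=(a+90)%180-90
    return np.round([x,y,w,h,a],1)
E
python3 - <<'E'
from h import *
c=r.capture("top"); hsv=cv2.cvtColor(c["pixels"],cv2.COLOR_BGR2HSV)
for u,v in [(470,210),(479,196),(254,245),(258,187),(390,187),(385,225),(385,255),(482,258)]: print(u,v,hsv[v,u],np.round(cloud(c)[v,u]*1000,1))
cr=c["pixels"][120:300,200:520]; cv2.imwrite("pics/crop.png",cv2.resize(cr,(800,450),interpolation=cv2.INTER_CUBIC))
E
```

```text
470 210 [  9 141 165] [ 558.4 -295.2   18.9]
479 196 [ 30 174 144] [ 592.  -311.7   51.6]
254 245 [105 164 162] [446.5 297.5  15.3]
258 187 [ 10 144 156] [598.7 285.5  69.4]
390 187 [ 78 106 125] [612.9 -72.1  41.1]
385 225 [ 19  91 166] [513.1 -63.7   2.1]
385 255 [107 182 140] [426.1 -61.4  42.5]
482 258 [ 28 119 165] [ 427.4 -330.1   11.2]
```

View pics/crop.png

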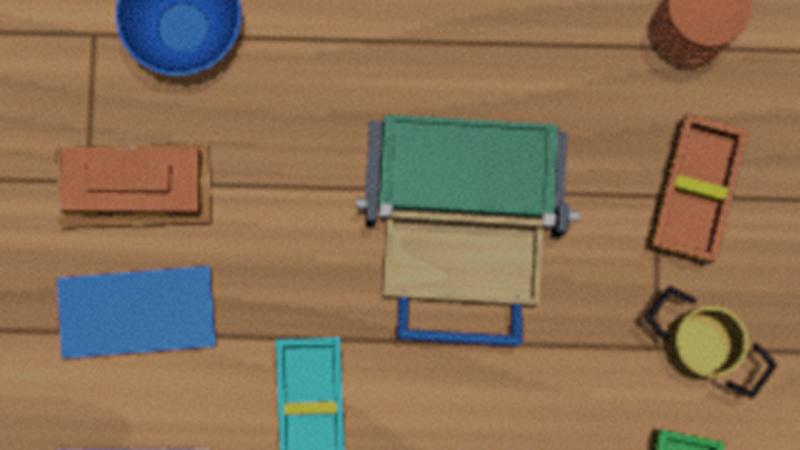

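The crop shows the terracotta dish, mouth-up with its yellow rib, at crop (697,188). The blue pad is at (136,312), with the finished dish beside it at (130,180). The cradle sits between them, with its blue bar at (460,338).

```bash
cat > m.py <<'E'
from h import *
def big(m,box):
    z=np.zeros_like(m); x0,y0,x1,y1=box; z[y0:y1,x0:x1]=m[y0:y1,x0:x1]
    n,l,s,_=cv2.connectedComponentsWithStats(z)
    k=1+np.argmax(s[1:,4]); return (l==k).astype(np.uint8)
def planerect(c,m,z):
    ct=max(cv2.findContours(m,cv2.RETR_EXTERNAL,cv2.CHAIN_APPROX_NONE)[0],key=cv2.contourArea).reshape(-1,2)
    return rect(ray(c,ct,z))
if __name__=="__main__":
    c=r.capture("top"); K,D,R,t=cam(c); print("cam",-R.T@t)
    P=cloud(c); tab=P[330:360,400:440].reshape(-1,3); print("table z",np.nanmedian(tab[:,2]))
    rib=big(mask(c,(23,120,90),(34,255,255)),(455,160,500,230)); print("rib",planerect(c,rib,.048), np.nanmedian(P[rib>0],0))
    d=big(cv2.bitwise_or(mask(c,(0,90,60),(14,255,255)),rib*255),(455,160,500,230)); print("dish",planerect(c,d,.048))
    q=P[(d>0)]; q=q[(q[:,2]>.038)]; print("dish cloud",rect(q),len(q))
    pad=big(mask(c,(98,110,60),(115,255,255)),(215,215,295,270)); print("pad",planerect(c,pad,.018), rect(P[pad>0]))
    nest=big(mask(c,(65,60,40),(92,255,255)),(340,160,435,215)); print("nest",planerect(c,nest,.050))
    bar=big(mask(c,(98,110,50),(118,255,255)),(345,230,425,270)); q=P[bar>0]; print("barU",rect(q),planerect(c,bar,.04))
    f=big(mask(c,(0,90,60),(14,255,255)),(215,170,290,215)); q=P[f>0]; print("fin",planerect(c,f,.052),rect(q[q[:,2]>.045]),rect(q[q[:,2]>.06]))
    leaf=big(mask(c,(12,50,60),(25,130,255)),(345,205,425,243)); print("leaf",planerect(c,leaf,.03))
E
python3 m.py
```

```text
cam [0.29828084 0.08039557 1.6068563 ]
table z 0.00019907673637080482
rib [ 596.5 -315.5   56.    14.7   77.9] [ 0.59635853 -0.31604041  0.0480976 ]
dish [ 597.3 -308.6  189.6  120.     1.5]
dish cloud [ 597.2 -315.   152.8   71.2  -14. ] 608
pad [447.9 297.4 168.3  88.2 -83.8] [448.4 298.1 168.1  89.8 -83.6]
nest [613.7 -62.8 190.5 101.7  87.8]
barU [444.5 -57.7 132.9  45.2  87.9] [443.9 -57.9 132.9  43.6  87.7]
fin [588.1 303.6 202.2 121.7 -88.7] [589.5 305.8 151.6  70.7 -88.8] [588.9 303.2 143.5  65.6  89. ]
leaf [513.6 -59.8 216.2 102.2 -88.6]
```

```bash
cat > plan.py <<'E'
from h import *
from scipy.spatial.transform import Rotation as Ro
import sys
# usage: plan.py x y z roll pitch yaw [maxmm=40] [maxdeg=8]  (mm, deg) from measured pose
def cur():
    s=r.get_state(); return np.array(s["tcp_pos"]),Ro.from_euler('xyz',s["eef_rot"],degrees=True)
def plan(p0,R0,p1,R1,mm=40,dg=8,nmin=1,dec=3):
    rv=(R0.inv()*R1).as_rotvec(); n=max(nmin,int(np.ceil(np.linalg.norm(p1-p0)*1000/mm)),int(np.ceil(np.degrees(np.linalg.norm(rv))/dg)))
    p,R=p0.copy(),R0; S=[];T=[]
    for i in range(1,n+1):
        g=p0+(p1-p0)*i/n; G=R0*Ro.from_rotvec(rv*i/n)
        s=np.round(R.inv().apply(g-p)/.1,dec)+0.; w=np.round((R.inv()*G).as_rotvec()/1.5,dec)+0.
        p=p+R.apply(s*.1); R=R*Ro.from_rotvec(w*1.5); S.append(s.tolist());T.append(w.tolist())
    return S,T,p,R
def show(S,T):
    for i in range(0,len(S),8): print(len(S[i:i+8]),'slide',S[i:i+8],'\n turn',T[i:i+8])
if __name__=="__main__":
    a=[float(v) for v in sys.argv[1:]]
    p,R=cur(); S,T,_,_=plan(p,R,np.array(a[:3])/1000,Ro.from_euler('xyz',a[3:6],degrees=True),*(a[6:8] if len(a)>6 else []))
    show(S,T)
E
python3 - <<'E'
from plan import *
c=r.capture("wrist");K,D,R,t=cam(c); p,Rt=cur()
print("cam in tool",Rt.inv().apply(-R.T@t-p),"axis in tool",Rt.inv().apply(R[2]))
E
python3 plan.py 480 -60 300 180 0 -92
```

```text
cam in tool [ 8.04998440e-02  4.15658905e-05 -1.44492720e-01] axis in tool [-2.93508782e-01 -5.25707645e-04  9.55956233e-01]
8 slide [[0.246, 0.288, -0.031], [0.263, 0.271, -0.032], [0.28, 0.255, -0.031], [0.296, 0.235, -0.031], [0.311, 0.217, -0.031], [0.323, 0.196, -0.032], [0.336, 0.175, -0.031], [0.346, 0.154, -0.031]] 
 turn [[0.0, 0.0, 0.043], [0.0, 0.0, 0.042], [0.0, 0.0, 0.043], [0.0, 0.0, 0.042], [0.0, 0.0, 0.043], [0.0, 0.0, 0.043], [0.0, 0.0, 0.042], [0.0, 0.0, 0.043]]
8 slide [[0.355, 0.131, -0.031], [0.362, 0.108, -0.032], [0.369, 0.085, -0.031], [0.373, 0.06, -0.031], [0.377, 0.037, -0.032], [0.378, 0.013, -0.031], [0.379, -0.011, -0.031], [0.376, -0.036, -0.031]] 
 turn [[0.0, 0.0, 0.042], [0.0, 0.0, 0.043], [0.0, 0.0, 0.043], [0.0, 0.0, 0.042], [0.0, 0.0, 0.043], [0.0, 0.0, 0.042], [0.0, 0.0, 0.043], [0.0, 0.0, 0.042]]
3 slide [[0.374, -0.059, -0.032], [0.369, -0.083, -0.031], [0.363, -0.107, -0.031]] 
 turn [[0.0, 0.0, 0.043], [0.0, 0.0, 0.043], [0.0, 0.0, 0.042]]
```

Run:
```python
from plan import *
p,R=cur(); S,T,_,_=plan(p,R,np.array([.51,.02,.33]),Ro.from_euler('xyz',[180,0,-92],degrees=True),44,8,dec=2); show(S,T)
```

```text
8 slide [[0.29, 0.29, -0.06], [0.31, 0.26, -0.05], [0.33, 0.25, -0.06], [0.35, 0.21, -0.05], [0.36, 0.19, -0.06], [0.38, 0.17, -0.06], [0.38, 0.13, -0.05], [0.4, 0.1, -0.06]] 
 turn [[0.0, 0.0, 0.05], [0.0, 0.0, 0.05], [0.0, 0.0, 0.05], [0.0, 0.0, 0.05], [0.0, 0.0, 0.05], [0.0, 0.0, 0.05], [0.0, 0.0, 0.05], [0.0, 0.0, 0.05]]
8 slide [[0.4, 0.08, -0.05], [0.41, 0.04, -0.06], [0.4, 0.0, -0.06], [0.41, -0.02, -0.05], [0.41, -0.05, -0.06], [0.4, -0.09, -0.05], [0.39, -0.11, -0.06], [0.39, -0.14, -0.05]] 
 turn [[0.0, 0.0, 0.06], [0.0, 0.0, 0.05], [0.0, 0.0, 0.05], [0.0, 0.0, 0.05], [0.0, 0.0, 0.05], [0.0, 0.0, 0.05], [0.0, 0.0, 0.05], [0.0, 0.0, 0.05]]
```

>>> apply_moves(slide=[[0.29, 0.29, -0.06], [0.31, 0.26, -0.05], [0.33, 0.25, -0.06], [0.35, 0.21, -0.05], [0.36, 0.19, -0.06], [0.38, 0.17, -0.06], [0.38, 0.13, -0.05], [0.4, 0.1, -0.06]], turn=[[0, 0, 0.05], [0, 0, 0.05], [0, 0, 0.05], [0, 0, 0.05], [0, 0, 0.05], [0, 0, 0.05], [0, 0, 0.05], [0, 0, 0.05]], jaw=[0, 0, 0, 0, 0, 0, 0, 0])

```text
time_s: 1.1
tcp_pos: [0.3847, 0.3203, 0.2859]
eef_rot: [-180.0, 0.0, -57.0]
contact_force: [0.4, 0.9, 0.1]
gripper_width: 0.088
```

>>> apply_moves(slide=[[0.4, 0.08, -0.05], [0.41, 0.04, -0.06], [0.4, 0, -0.06], [0.41, -0.02, -0.05], [0.41, -0.05, -0.06], [0.4, -0.09, -0.05], [0.39, -0.11, -0.06], [0.39, -0.14, -0.05], [0, 0, 0]], turn=[[0, 0, 0.06], [0, 0, 0.05], [0, 0, 0.05], [0, 0, 0.05], [0, 0, 0.05], [0, 0, 0.05], [0, 0, 0.05], [0, 0, 0.05], [0, 0, 0]], jaw=[0, 0, 0, 0, 0, 0, 0, 0, 0])

```text
invalid input
```

>>> apply_moves(slide=[[0.4, 0.08, -0.05], [0.41, 0.04, -0.06], [0.4, 0, -0.06], [0.41, -0.02, -0.05], [0.41, -0.05, -0.06], [0.4, -0.09, -0.05], [0.39, -0.11, -0.06], [0.39, -0.14, -0.05]], turn=[[0, 0, 0.06], [0, 0, 0.05], [0, 0, 0.05], [0, 0, 0.05], [0, 0, 0.05], [0, 0, 0.05], [0, 0, 0.05], [0, 0, 0.05]], jaw=[0, 0, 0, 0, 0, 0, 0, 0])

```text
time_s: 1.9
tcp_pos: [0.5101, 0.018, 0.3302]
eef_rot: [-180.0, 0.0, -92.2]
contact_force: [1.4, 0.5, 0.9]
gripper_width: 0.0874
```

>>> apply_moves(slide=[[0, 0, 0]], turn=[[0, 0, 0]], jaw=[0])

```text
time_s: 2.0
tcp_pos: [0.5109, 0.016, 0.33]
eef_rot: [-180.0, -0.0, -92.4]
contact_force: [-0.2, 0.5, 0.5]
gripper_width: 0.0878
```

Run:
```python
from plan import *
c=r.capture("wrist"); cv2.imwrite("pics/w1.png",c["pixels"]); np.savez("w1.npz",**c)
print(cur()[0],cur()[1].as_euler('xyz',degrees=True))
```

```text
[0.51017618 0.01753113 0.32958376] [ 1.79999335e+02 -3.32934785e-03 -9.23068537e+01]
```

View pics/w1.png

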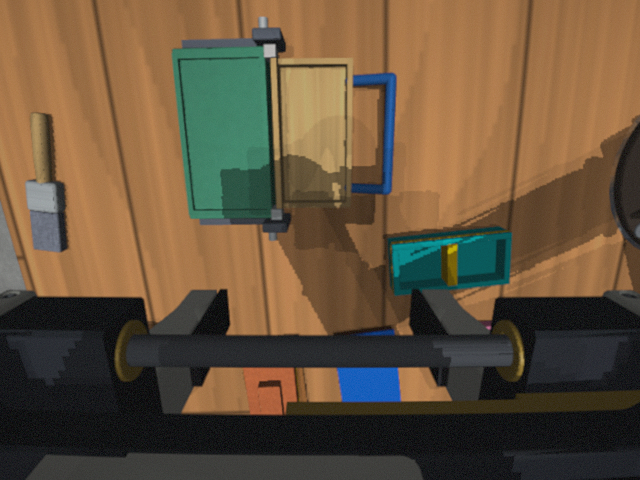

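The wrist view shows the nest at about (228,130), the open leaf pocket at (315,130), the hinge at column 275 and the blue bar at column 389. I'll measure these from the depth.

Run:
```python
from plan import *
c=dict(np.load("w1.npz")); P=cloud(c)*1000
def sel(box,lo,hi):
    x0,y0,x1,y1=box; q=P[y0:y1,x0:x1].reshape(-1,3); return q[(q[:,2]>lo)&(q[:,2]<hi)]
for nm,b,lo,hi in [("leaf z 5..12",(272,55,356,212),5,12),("leaf rim 27..34",(285,50,360,215),26,34),("hinge wall 44..56",(262,55,290,212),44,60),("nest floor",(185,55,268,212),42,47),("nest rim",(170,40,272,225),48.5,56),("bar",(370,60,400,205),38,52)]:
    q=sel(b,lo,hi); print(nm,len(q),rect(q/1000) if len(q)>5 else '',np.round(np.median(q,0),1) if len(q) else '')
print(np.round(P[130,180:400:5],0).tolist())
from m import big
bar=big(mask(c,(98,110,40),(118,255,255)),(350,60,400,205)); ct=max(cv2.findContours(bar,0,1)[0],key=cv2.contourArea).reshape(-1,2)
q=ray(c,ct,.040)*1000; print("barU",rect(q/1000))
b2=bar.copy(); b2[:,:382]=0; b2[:90]=0; b2[180:]=0; v,u=np.nonzero(b2); q=ray(c,np.c_[u,v],.042)*1000; print("bar mean",q.mean(0), np.polyfit(q[:,1],q[:,0],1))
```

```text
leaf z 5..12 8460 [521.7 -59.5 163.8  90.4  88.5] [515.7 -67.2   8.5]
leaf rim 27..34 1738 [505.6 -61.9 170.3  91.6  87.5] [476.4 -77.2  30.4]
hinge wall 44..56 2077 [564.1 -64.  171.6  24.4  86.6] [565.2 -57.2  50.7]
nest floor 10831 [614.8 -65.9 170.   93.6  85.4] [615.7 -70.7  45.5]
nest rim 2984 [616.8 -67.9 195.4 109.1  85.5] [613.6 -86.   51.5]
bar 1489 [435.4 -59.5 135.2  26.6  88.7] [430.6 -64.7  45. ]
[[665.0, -76.0, 53.0], [660.0, -76.0, 49.0], [656.0, -76.0, 46.0], [650.0, -76.0, 45.0], [644.0, -75.0, 45.0], [639.0, -75.0, 45.0], [633.0, -75.0, 46.0], [627.0, -74.0, 45.0], [621.0, -74.0, 46.0], [615.0, -74.0, 46.0], [610.0, -74.0, 45.0], [604.0, -73.0, 46.0], [598.0, -73.0, 46.0], [593.0, -73.0, 45.0], [587.0, -72.0, 45.0], [581.0, -72.0, 44.0], [576.0, -72.0, 44.0], [569.0, -72.0, 52.0], [566.0, -72.0, 32.0], [558.0, -71.0, 51.0], [554.0, -71.0, 35.0], [551.0, -71.0, 7.0], [544.0, -71.0, 7.0], [538.0, -71.0, 8.0], [532.0, -70.0, 7.0], [526.0, -70.0, 8.0], [520.0, -70.0, 7.0], [514.0, -70.0, 9.0], [507.0, -69.0, 8.0], [501.0, -69.0, 9.0], [495.0, -69.0, 8.0], [489.0, -69.0, 7.0], [483.0, -68.0, 8.0], [477.0, -68.0, 15.0], [472.0, -68.0, 30.0], [463.0, -68.0, 0.0], [457.0, -67.0, 1.0], [451.0, -67.0, 0.0], [445.0, -67.0, 1.0], [439.0, -67.0, 2.0], [432.0, -66.0, -2.0], [433.0, -66.0, 44.0], [428.0, -66.0, 45.0], [413.0, -66.0, 0.0]]
barU [446.5 -60.4 133.6  46.5  87.9]
bar mean [429.09642736 -61.13604871  42.        ] [2.99964715e-02 4.30930293e+02]
```

Run:
```python
from plan import *
from m import big,planerect
w=dict(np.load("w1.npz")); t=r.capture("top")
for nm,c,b in (("w",w,(165,35,275,235)),("t",t,(340,160,435,215))):
    m=big(mask(c,(65,60,30),(92,255,255)),b); m=cv2.morphologyEx(m,cv2.MORPH_OPEN,np.ones((5,5),np.uint8)); print(nm,"nest@51",planerect(c,m,.051)); 
    cv2.imwrite(f"pics/mask_{nm}.png",m*255)
a=np.radians(-2.1); X=np.array([np.cos(a),np.sin(a)]); Y=np.array([-X[1],X[0]])
for nm,c in (("w",w),("t",t)):
    P=cloud(c)*1000; q=P.reshape(-1,3); xy=q[:,:2]-[566,-62]; x=xy@X; y=xy@Y
    def rng(v,mask,bins=1):
        v=v[mask]; return np.round(np.percentile(v,[1,50,99]),1),mask.sum()
    z=q[:,2]
    print(nm,"floor x",rng(x,(z>5)&(z<12)&(abs(y)<60)&(x<-5)&(x>-95)),"y",rng(y,(z>5)&(z<12)&(abs(y)<95)&(x<-20)&(x>-80)))
    print(nm,"nest floor x",rng(x,(z>41)&(z<48)&(abs(y)<60)&(x>8)&(x<110)),"y",rng(y,(z>41)&(z<48)&(abs(y)<100)&(x>20)&(x<80)))
    print(nm,"outer wall x",rng(x,(z>20)&(z<36)&(abs(y)<60)&(x<-60)&(x>-110)),"leaf y",rng(y,(z>20)&(z<40)&(abs(y)<100)&(x<-30)&(x>-80)))
    print(nm,"bar x",rng(x,(z>30)&(z<60)&(abs(y)<50)&(x<-115)&(x>-170)),"U y",rng(y,(z>20)&(z<60)&(abs(y)<90)&(x<-110)&(x>-150)))
```

```text
w nest@51 [614.3 -65.7 187.  103.9  87.9]
t nest@51 [ 6.110e+02 -1.146e+02  9.720e+01  8.650e+01  5.000e-01]
w floor x (array([-88.8, -50.6, -12.1]), np.int64(6306)) y (array([-80.1,  -7.2,  76. ]), np.int64(6437))
w nest floor x (array([ 8.9, 51.4, 94.4]), np.int64(8187)) y (array([-95.2,  -9. ,  91. ]), np.int64(8323))
w outer wall x (array([-108.2,  -92.3,  -88.8]), np.int64(685)) leaf y (array([-87.1, -80.9,  82.8]), np.int64(613))
w bar x (array([-142.9, -136.1, -131.1]), np.int64(952)) U y (array([-69. ,  -8.8,  64.4]), np.int64(1680))
t floor x (array([-87.1, -45.1, -12.8]), np.int64(511)) y (array([-80. , -27.4,  75.4]), np.int64(559))
t nest floor x (array([ 9. , 39.7, 94. ]), np.int64(192)) y (array([-94.5, -62.1, -25.6]), np.int64(297))
t outer wall x (array([-106.1,  -94.6,  -91. ]), np.int64(67)) leaf y (array([-85.6, -79.7,  84.6]), np.int64(68))
t bar x (array([-144.5, -139.3, -133.3]), np.int64(161)) U y (array([-66.6,  -3.9,  66.1]), np.int64(273))
```

Run:
```python
from plan import *
p,R=cur(); S,T,_,_=plan(p,R,np.array([.617,-.227,.25]),Ro.from_euler('xyz',[180,0,-103],degrees=True),41,8,dec=2); show(S,T)
```

```text
7 slide [[0.34, -0.17, 0.11], [0.34, -0.17, 0.12], [0.34, -0.19, 0.11], [0.33, -0.19, 0.11], [0.33, -0.2, 0.12], [0.31, -0.22, 0.11], [0.32, -0.22, 0.11]] 
 turn [[0.0, 0.0, 0.02], [0.0, 0.0, 0.02], [0.0, 0.0, 0.01], [0.0, 0.0, 0.02], [0.0, 0.0, 0.02], [0.0, 0.0, 0.02], [0.0, 0.0, 0.02]]
```

>>> apply_moves(slide=[[0.34, -0.17, 0.11], [0.34, -0.17, 0.12], [0.34, -0.19, 0.11], [0.33, -0.19, 0.11], [0.33, -0.2, 0.12], [0.31, -0.22, 0.11], [0.32, -0.22, 0.11], [0, 0, 0]], turn=[[0, 0, 0.02], [0, 0, 0.02], [0, 0, 0.01], [0, 0, 0.02], [0, 0, 0.02], [0, 0, 0.02], [0, 0, 0.02], [0, 0, 0]], jaw=[0.4, 0.4, 0.4, 0.4, 0.4, 0.4, 0.4, 0.4])

```text
time_s: 2.9
tcp_pos: [0.6181, -0.2278, 0.2472]
eef_rot: [179.7, -0.0, -103.3]
contact_force: [0.1, 1.0, -0.7]
gripper_width: 0.0521
```

Run:
```python
from plan import *
from m import big,planerect
c=r.capture("wrist"); cv2.imwrite("pics/w2.png",c["pixels"]); np.savez("w2.npz",**c)
print(cur()[0],cur()[1].as_euler('xyz',degrees=True),r.get_state()["gripper_width"])
pr=proj(c,[.597,-.3152,.048])[0]; print(pr)
b=[int(max(0,pr[0]-180)),int(max(0,pr[1]-110)),int(pr[0]+180),int(pr[1]+110)]
rib=big(mask(c,(23,120,60),(34,255,255)),b); print("rib",planerect(c,rib,.048))
d=big(cv2.bitwise_or(mask(c,(0,90,40),(16,255,255)),rib*255),b)
P=cloud(c); q=P[d>0]; q=q[(q[:,2]>.040)&(q[:,2]<.056)]; print("rim",rect(q),len(q)); print("contour",planerect(c,d,.048))
```

```text
[ 0.61780713 -0.22640383  0.24824727] [ 1.79800384e+02 -1.55129446e-02 -1.03276914e+02] 0.05274493282030328
[319.58327316 122.94509464]
rib [ 446.4 -329.4   73.    27.9   83.8]
rim [ 604.7 -316.   339.2  107.1   -2.7] 5065
contour [ 598.8 -310.8  356.6  193.1  -13.3]
```

View pics/w2.png

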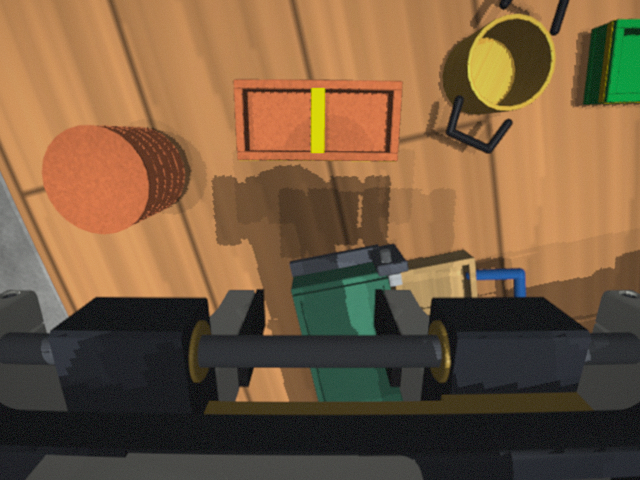

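The dish fills about (236..402, 81..160), with its rib at (318,120). The pot at (510,65) got into the box, so I'll narrow it.

```bash
python3 - <<'E'
from plan import *
from m import big,planerect
c=dict(np.load("w2.npz")); b=(215,70,415,175)
rib=big(mask(c,(23,150,60),(34,255,255)),(300,75,340,165)); print("rib",planerect(c,rib,.048))
P=cloud(c); q=P[70:175,215:415].reshape(-1,3); q=q[(q[:,2]>.042)&(q[:,2]<.056)]; print("rim",rect(q),len(q))
d=big(cv2.bitwise_or(mask(c,(0,130,60),(13,255,255)),rib*255),b); print("contour",planerect(c,d,.048))
print(ray(c,[[236,81],[402,82],[398,160],[237,160]],.048)*1000)
E
python3 plan.py 597 -315.2 120 180 0 -103
```

```text
rib [ 598.5 -317.6   55.3   13.3   76.3]
rim [ 598.5 -317.5  150.7   70.7  -13.8] 5239
contour [ 598.3 -317.5  151.5   71.4  -13.7]
[[ 660.41942933 -366.82323535   48.        ]
 [ 518.1963994  -332.32643563   48.        ]
 [ 533.42166336 -266.46029385   48.        ]
 [ 679.32983517 -301.10461377   48.        ]]
4 slide [[0.228, -0.001, 0.321], [0.228, -0.001, 0.32], [0.228, 0.0, 0.321], [0.228, 0.0, 0.321]] 
 turn [[0.001, 0.0, -0.001], [0.0, 0.0, -0.001], [0.001, 0.0, 0.0], [0.0, 0.0, -0.001]]
```

```bash
python3 plan.py 597.8 -316.6 110 180 0 -103.7
```

```text
5 slide [[0.185, -0.003, 0.277], [0.184, -0.004, 0.276], [0.185, -0.004, 0.277], [0.185, -0.004, 0.276], [0.184, -0.003, 0.277]] 
 turn [[0.0, 0.0, 0.001], [0.001, 0.0, 0.001], [0.0, 0.0, 0.001], [0.001, 0.0, 0.001], [0.0, 0.0, 0.001]]
```

>>> apply_moves(slide=[[0.185, 0, 0.277], [0.185, 0, 0.277], [0.185, -0.005, 0.277], [0.184, -0.005, 0.277], [0.184, -0.005, 0.277], [0, 0, 0]], turn=[[0, 0, 0.003], [0, 0, 0.002], [0, 0, 0], [0, 0, 0], [0, 0, 0], [0, 0, 0]], jaw=[0.4, 0.4, 0.4, 0.4, 0.4, 0.4], newtons=25)

```text
time_s: 3.55
tcp_pos: [0.5951, -0.3151, 0.1081]
eef_rot: [179.6, 0.0, -103.7]
contact_force: [-1.2, -0.5, -1.4]
gripper_width: 0.0523
```

>>> apply_moves(slide=[[0, 0, 0.3], [0, 0, 0.25], [0, 0, 0.13], [0, 0, 0]], turn=[[0, 0, 0], [0, 0, 0], [0, 0, 0], [0, 0, 0]], jaw=[0.4, 0.4, 0.4, 0.4])

```text
time_s: 3.95
tcp_pos: [0.5974, -0.3147, 0.0432]
eef_rot: [179.9, 0.0, -103.6]
contact_force: [0.3, 0.3, -0.6]
gripper_width: 0.0527
```

Run:
```python
from plan import *
print(cur()[0])
c=r.capture("wrist"); cv2.imwrite("pics/w3.png",c["pixels"])
s=r.get_state(); print(cur()[0],s["contact_force"],s["eef_rot"])
```

```text
[ 0.59737899 -0.31467818  0.0432351 ]
[ 0.59822531 -0.31524449  0.04461815] [ 0.64952626 -0.34482893  0.79537164] [ 1.79988723e+02 -1.66800783e-02 -1.03564054e+02]
```

View pics/w3.png

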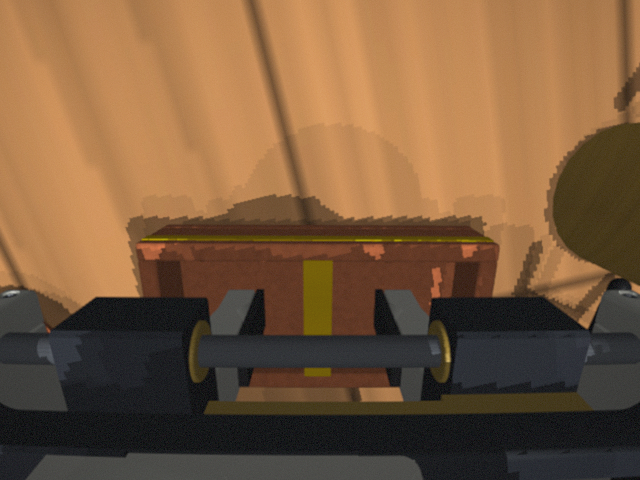

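The fingers straddle the yellow rib at (317,318), one in each hollow. I'll drop a little further and close.

>>> apply_moves(slide=[[0, 0, 0.03], [0, 0, 0], [0, 0, 0], [0, 0, 0], [0, 0, 0], [0, 0, 0]], turn=[[0, 0, 0], [0, 0, 0], [0, 0, 0], [0, 0, 0], [0, 0, 0], [0, 0, 0]], jaw=[0.4, 0.9, 1, 1, 1, 1], newtons=25)

```text
time_s: 4.6
tcp_pos: [0.5977, -0.3163, 0.0412]
eef_rot: [-180.0, -0.0, -103.7]
contact_force: [-0.1, -0.1, 0.4]
gripper_width: 0.0181
```

>>> apply_moves(slide=[[0, 0, 0], [0, 0, -0.2], [0, 0, -0.4], [0, 0, -0.4], [0, 0, 0], [0, 0, 0]], turn=[[0, 0, 0], [0, 0, 0], [0, 0, 0], [0, 0, 0], [0, 0, 0], [0, 0, 0]], jaw=[1, 1, 1, 1, 1, 1])

```text
time_s: 5.2
tcp_pos: [0.5976, -0.316, 0.1414]
eef_rot: [-179.9, 0.0, -103.7]
contact_force: [0.3, 0.6, -4.1]
gripper_width: 0.0122
```

Run:
```python
from plan import *
ps=[]
for i in range(3):
    c=r.capture("wrist"); ps.append(np.r_[cur()[0],r.get_state()["eef_rot"]])
print(np.round(ps,4)); cv2.imwrite("pics/w4.png",c["pixels"])
p=np.mean(ps,0); print(p, r.get_state()["contact_force"],r.get_state()["gripper_width"])
```

```text
[[ 5.967000e-01 -3.157000e-01  1.399000e-01  1.798969e+02  4.960000e-02
  -1.036987e+02]
 [ 5.964000e-01 -3.157000e-01  1.391000e-01  1.798185e+02  4.320000e-02
  -1.036990e+02]
 [ 5.964000e-01 -3.157000e-01  1.389000e-01  1.797925e+02  2.960000e-02
  -1.036897e+02]]
[ 5.96466995e-01 -3.15701819e-01  1.39307149e-01  1.79835992e+02
  4.08023701e-02 -1.03695796e+02] [-0.41688306 -0.59129253 -4.62820695] 0.012297343508124082
```

View pics/w4.png

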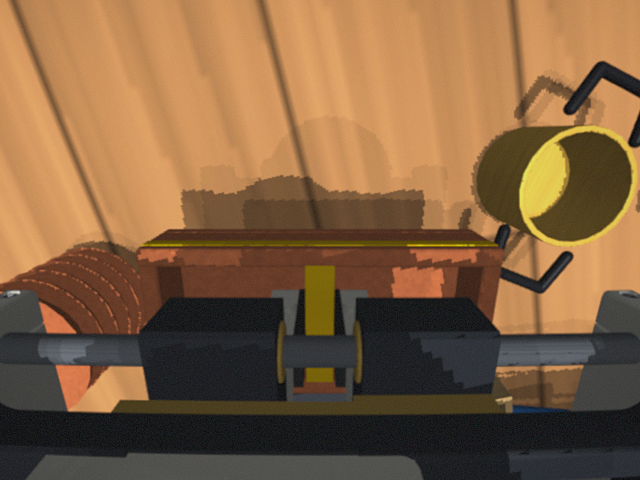

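The dish is held by the rib, which sits between the fingers at (318,325), and is level. Next I'll carry it over the leaf.

Run:
```python
from plan import *
p,R=cur(); S,T,_,_=plan(p,R,np.array([.5165,-.0618,.15]),Ro.from_euler('xyz',[180,0,177.9],degrees=True),25,6,dec=2); show(S,T)
```

```text
8 slide [[-0.16, 0.1, -0.01], [-0.15, 0.11, 0.0], [-0.14, 0.13, -0.01], [-0.13, 0.14, -0.01], [-0.11, 0.16, -0.01], [-0.1, 0.16, 0.0], [-0.08, 0.17, -0.01], [-0.06, 0.18, -0.01]] 
 turn [[0.0, 0.0, 0.07], [0.0, 0.0, 0.06], [0.0, 0.0, 0.07], [0.0, 0.0, 0.06], [0.0, 0.0, 0.07], [0.0, 0.0, 0.06], [0.0, 0.0, 0.07], [0.0, 0.0, 0.06]]
6 slide [[-0.05, 0.19, -0.01], [-0.03, 0.19, 0.0], [-0.01, 0.19, -0.01], [0.01, 0.19, -0.01], [0.03, 0.18, -0.01], [0.05, 0.19, 0.0]] 
 turn [[0.0, 0.0, 0.07], [0.0, 0.0, 0.06], [0.0, 0.0, 0.07], [0.0, 0.0, 0.06], [0.0, 0.0, 0.07], [0.0, 0.0, 0.06]]
```

>>> apply_moves(slide=[[-0.16, 0.1, -0.01], [-0.15, 0.11, 0], [-0.14, 0.13, -0.01], [-0.13, 0.14, -0.01], [-0.11, 0.16, -0.01], [-0.1, 0.16, 0], [-0.08, 0.17, -0.01], [-0.06, 0.18, -0.01]], turn=[[0, 0, 0.07], [0, 0, 0.06], [0, 0, 0.07], [0, 0, 0.06], [0, 0, 0.07], [0, 0, 0.06], [0, 0, 0.07], [0, 0, 0.06]], jaw=[1, 1, 1, 1, 1, 1, 1, 1])

```text
time_s: 6.15
tcp_pos: [0.5506, -0.1709, 0.1454]
eef_rot: [179.9, -0.1, -148.6]
contact_force: [0.2, -0.1, -3.4]
gripper_width: 0.0119
```

>>> apply_moves(slide=[[-0.05, 0.19, -0.01], [-0.03, 0.19, 0], [-0.01, 0.19, -0.01], [0.01, 0.19, -0.01], [0.03, 0.18, -0.01], [0.05, 0.19, 0], [0, 0, 0], [0, 0, 0]], turn=[[0, 0, 0.07], [0, 0, 0.06], [0, 0, 0.07], [0, 0, 0.06], [0, 0, 0.07], [0, 0, 0.06], [0, 0, 0], [0, 0, 0]], jaw=[1, 1, 1, 1, 1, 1, 1, 1])

```text
time_s: 6.95
tcp_pos: [0.5167, -0.062, 0.1502]
eef_rot: [-180.0, -0.1, 178.3]
contact_force: [0.6, 0.3, -4.8]
gripper_width: 0.012
```

Run:
```python
from plan import *
ps=[]
for n in ("top","scene","wrist"):
    c=r.capture(n); ps.append(np.r_[cur()[0],r.get_state()["eef_rot"]]); cv2.imwrite(f"pics/{n}5.png",c["pixels"]); np.savez(f"{n}5.npz",**c)
print(np.round(ps,4)); 
a=cv2.imread("pics/top5.png")[130:310,280:520]; b=cv2.imread("pics/scene5.png")[130:310,160:400]
cv2.imwrite("pics/ts5.png",cv2.resize(np.vstack([np.hstack([a,b])]),(800,300),interpolation=cv2.INTER_CUBIC))
```

```text
[[ 5.169000e-01 -6.230000e-02  1.503000e-01 -1.799731e+02 -8.080000e-02
   1.782298e+02]
 [ 5.171000e-01 -6.250000e-02  1.504000e-01 -1.799771e+02 -6.820000e-02
   1.781877e+02]
 [ 5.172000e-01 -6.260000e-02  1.506000e-01 -1.799827e+02 -5.260000e-02
   1.781511e+02]]
```

View pics/ts5.png

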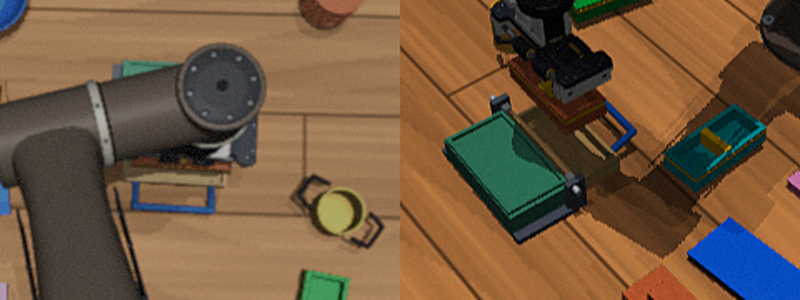

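View pics/wrist5.png

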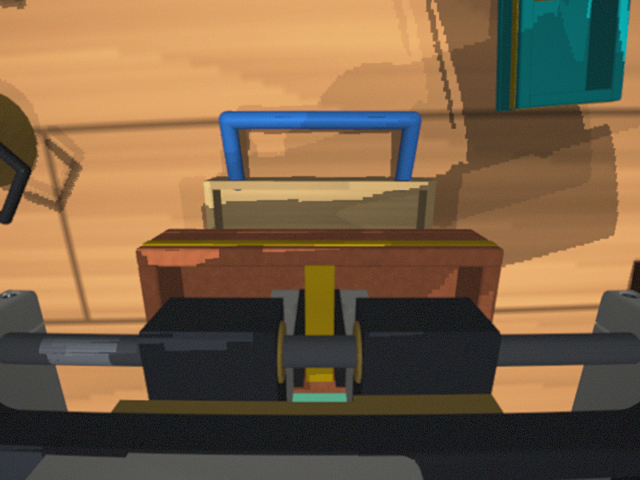

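The dish (columns 138..502, centre 320) is lined up with the leaf (205..435, centre 320) and the bar (222..420, centre 321). Next I'll check the fore-aft alignment by rays in this same view.

Run:
```python
from plan import *
c=dict(np.load("wrist5.npz"))
im=cv2.cvtColor(c["pixels"],cv2.COLOR_BGR2HSV)
for u in (260,290,350): print(u,[(v,*[int(t) for t in im[v,u]]) for v in range(224,262,3)])
P=cloud(c)*1000
for u in (200,260,320,350,440): print(u,np.round(P[226:264:3,u],0).tolist())
q=P[175:200,215:425].reshape(-1,3); q=q[(q[:,2]>25)&(q[:,2]<35)]; print("leaf outer rim",np.round(np.percentile(q[:,0],[2,50,98]),1),len(q))
q=P[105:135,240:400].reshape(-1,3); q=q[(q[:,2]>38)&(q[:,2]<52)]; print("bar",np.round(np.percentile(q[:,0],[2,50,98]),1),np.median(q,0),len(q))
q=P[225:262,130:510].reshape(-1,3); q=q[(q[:,2]>150)&(q[:,2]<162)]; print("dish rim",rect(q/1000),np.round(np.percentile(q[:,0],[2,50,98]),1),len(q))
```

```text
260 [(224, 19, 118, 108), (227, 17, 108, 113), (230, 9, 147, 90), (233, 8, 140, 91), (236, 8, 138, 83), (239, 13, 165, 85), (242, 24, 230, 102), (245, 21, 213, 104), (248, 8, 133, 86), (251, 10, 163, 102), (254, 10, 160, 107), (257, 11, 163, 100), (260, 9, 151, 105)]
290 [(224, 20, 106, 113), (227, 20, 108, 111), (230, 9, 153, 90), (233, 12, 185, 88), (236, 10, 160, 83), (239, 14, 159, 82), (242, 24, 229, 97), (245, 23, 245, 150), (248, 9, 162, 115), (251, 10, 155, 122), (254, 10, 159, 106), (257, 10, 151, 105), (260, 11, 153, 105)]
350 [(224, 18, 109, 105), (227, 18, 106, 111), (230, 9, 157, 81), (233, 12, 167, 81), (236, 10, 156, 80), (239, 12, 158, 79), (242, 25, 229, 99), (245, 23, 245, 183), (248, 9, 155, 94), (251, 10, 160, 105), (254, 11, 162, 107), (257, 10, 147, 111), (260, 10, 157, 109)]
200 [[508.0, -163.0, 1.0], [480.0, -119.0, 126.0], [480.0, -118.0, 131.0], [480.0, -116.0, 137.0], [480.0, -114.0, 142.0], [480.0, -112.0, 148.0], [480.0, -111.0, 153.0], [480.0, -110.0, 156.0], [481.0, -109.0, 158.0], [482.0, -110.0, 157.0], [483.0, -109.0, 159.0], [485.0, -110.0, 158.0], 
[... 703 characters left out ...]
82.0, -48.0, 138.0], [482.0, -48.0, 142.0], [481.0, -49.0, 149.0], [481.0, -49.0, 153.0], [482.0, -49.0, 156.0], [483.0, -49.0, 158.0], [484.0, -49.0, 157.0], [485.0, -49.0, 157.0], [486.0, -49.0, 159.0], [487.0, -49.0, 159.0]]
440 [[514.0, 39.0, 2.0], [483.0, -3.0, 127.0], [483.0, -5.0, 132.0], [483.0, -7.0, 138.0], [483.0, -9.0, 143.0], [483.0, -10.0, 147.0], [483.0, -12.0, 153.0], [483.0, -13.0, 156.0], [484.0, -13.0, 159.0], [485.0, -13.0, 157.0], [486.0, -13.0, 158.0], [488.0, -13.0, 158.0], [489.0, -13.0, 157.0]]
leaf outer rim [465.8 473.  477.9] 2133
bar [422.3 428.5 434.6] [428.53041074 -59.39755517  45.45026583] 2880
dish rim [484.1 -61.4 149.7   6.6  88.1] [479.4 483.3 488.2] 7034
```

The dish's outer edge is at x≈481.7, so its centre is at ≈516.7. The pocket centre is ≈516, so it's aligned. Lowering.

>>> apply_moves(slide=[[0, 0, 0.25], [0, 0, 0.3], [0, 0, 0.2], [0, 0, 0.12], [0, 0, 0.06], [0, 0, 0.04], [0, 0, 0], [0, 0, 0]], turn=[[0, 0, 0], [0, 0, 0], [0, 0, 0], [0, 0, 0], [0, 0, 0], [0, 0, 0], [0, 0, 0], [0, 0, 0]], jaw=[1, 1, 1, 1, 1, 1, 1, 1])

```text
time_s: 7.9
tcp_pos: [0.5178, -0.0621, 0.0548]
eef_rot: [180.0, 0.1, 178.1]
contact_force: [0.0, 0.2, -3.5]
gripper_width: 0.0117
```

Run:
```python
from plan import *
c=r.capture("scene"); cv2.imwrite("pics/s6.png",cv2.resize(c["pixels"][130:310,160:400],(800,600),interpolation=cv2.INTER_CUBIC)); print(r.get_state()["contact_force"],cur()[0])
```

```text
[ 0.09764344 -0.41328653 -3.44413517] [ 0.51785758 -0.06204272  0.05487717]
```

View pics/s6.png

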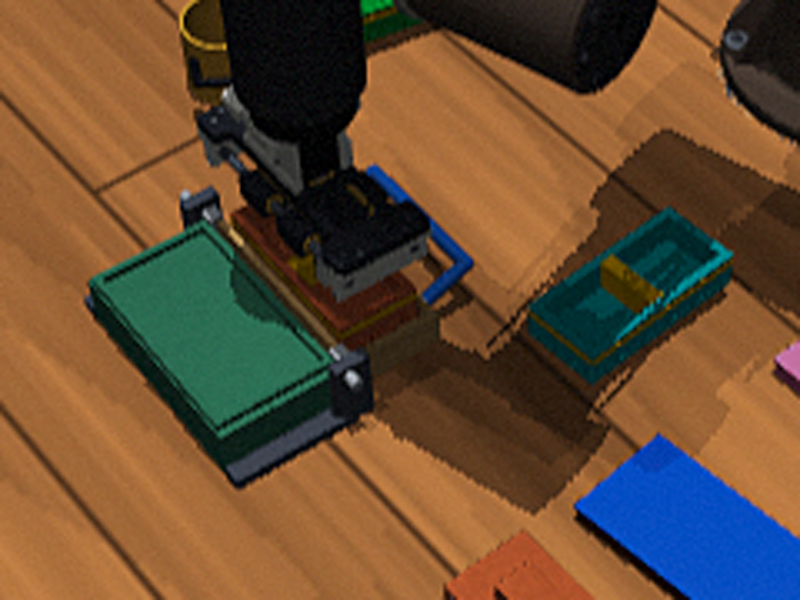

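The dish is inside the pocket walls, at zoomed pixel (330,280), and still hanging: the force is −3.4 N and z is 55 mm. It needs a little lower before release.

>>> apply_moves(slide=[[0, 0, 0.03], [0, 0, 0.02], [0, 0, 0]], turn=[[0, 0, 0], [0, 0, 0], [0, 0, 0]], jaw=[1, 1, 1])

```text
time_s: 8.25
tcp_pos: [0.5174, -0.0621, 0.0491]
eef_rot: [180.0, 0.0, 178.1]
contact_force: [-0.3, -0.4, -3.5]
gripper_width: 0.0117
```

>>> apply_moves(slide=[[0, 0, 0.015], [0, 0, 0]], turn=[[0, 0, 0], [0, 0, 0]], jaw=[1, 1])

```text
time_s: 8.45
tcp_pos: [0.5174, -0.0621, 0.049]
eef_rot: [-180.0, 0.0, 178.2]
contact_force: [-5.7, 2.2, 12.6]
gripper_width: 0.0121
```

Seated: the force has reversed to +12.6 N. Releasing.

>>> apply_moves(slide=[[0, 0, -0.01], [0, 0, 0], [0, 0, 0], [0, 0, -0.1], [0, 0, -0.3], [0, 0, -0.4], [0, 0, -0.4], [0, 0, 0]], turn=[[0, 0, 0], [0, 0, 0], [0, 0, 0], [0, 0, 0], [0, 0, 0], [0, 0, 0], [0, 0, 0], [0, 0, 0]], jaw=[0.6, 0.6, 0.6, 0.6, 0.6, 0.6, 0.6, 0.6])

```text
time_s: 9.25
tcp_pos: [0.5206, -0.0619, 0.175]
eef_rot: [179.9, 0.6, 178.2]
contact_force: [0.8, -0.3, -0.9]
gripper_width: 0.0351
```

Run:
```python
from plan import *
c=r.capture("scene"); a=cv2.resize(c["pixels"][130:310,160:400],(400,300),interpolation=cv2.INTER_CUBIC)
c=r.capture("wrist"); np.savez("w7.npz",**c); b=cv2.resize(c["pixels"],(400,300)); cv2.imwrite("pics/s7.png",np.hstack([a,b]))
print(r.get_state()["contact_force"],cur()[0])
P=cloud(c)*1000
q=P[100:380,130:510].reshape(-1,3); q=q[(q[:,2]>51)&(q[:,2]<60)&(q[:,0]<550)&(q[:,0]>460)]; print("dish rim",rect(q/1000),np.round(np.percentile(q[:,0],[2,50,98]),1),len(q))
```

```text
[-0.30689037  1.20342659  0.8476632 ] [ 0.51773013 -0.06200617  0.17022149]
dish rim [514.4 -78.7 185.1  71.1  90. ] [480.9 508.9 549.3] 7027
```

View pics/s7.png

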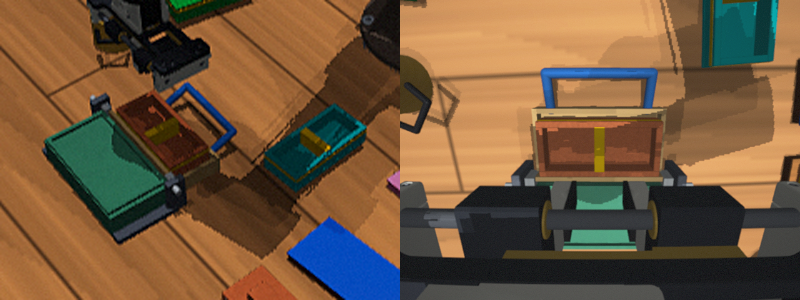

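The dish sits mouth-up in the leaf pocket, at (598,150) in the right panel, and the gripper is clear. Next, the bar: I plan the turn and the approach.

Run:
```python
from plan import *
p,R=cur(); S,T,_,_=plan(p,R,np.array([.4283,-.059,.15]),Ro.from_euler('xyz',[180,0,-92.1],degrees=True),25,6.5,dec=2); show(S,T)
```

```text
8 slide [[0.06, 0.0, 0.01], [0.07, 0.01, 0.02], [0.06, 0.01, 0.01], [0.06, 0.02, 0.02], [0.06, 0.03, 0.01], [0.05, 0.03, 0.02], [0.05, 0.04, 0.01], [0.05, 0.05, 0.01]] 
 turn [[0.0, 0.0, -0.07], [0.0, 0.0, -0.08], [0.0, 0.0, -0.07], [0.0, 0.0, -0.08], [0.0, 0.0, -0.07], [0.0, 0.0, -0.08], [0.0, 0.0, -0.07], [0.0, 0.0, -0.08]]
6 slide [[0.04, 0.05, 0.02], [0.03, 0.05, 0.01], [0.03, 0.06, 0.02], [0.02, 0.06, 0.01], [0.01, 0.06, 0.02], [0.01, 0.07, 0.01]] 
 turn [[0.0, 0.0, -0.07], [0.0, 0.0, -0.08], [0.0, 0.0, -0.07], [0.0, 0.0, -0.08], [0.0, 0.0, -0.07], [0.0, 0.0, -0.07]]
```

>>> apply_moves(slide=[[0.06, 0, 0.01], [0.07, 0.01, 0.02], [0.06, 0.01, 0.01], [0.06, 0.02, 0.02], [0.06, 0.03, 0.01], [0.05, 0.03, 0.02], [0.05, 0.04, 0.01], [0.05, 0.05, 0.01]], turn=[[0, 0, -0.07], [0, 0, -0.08], [0, 0, -0.07], [0, 0, -0.08], [0, 0, -0.07], [0, 0, -0.08], [0, 0, -0.07], [0, 0, -0.08]], jaw=[0.6, 0.6, 0.6, 0.6, 0.6, 0.6, 0.7, 0.7])

```text
time_s: 10.15
tcp_pos: [0.4647, -0.0608, 0.1564]
eef_rot: [179.9, -0.1, -130.1]
contact_force: [0.4, 0.4, -0.2]
gripper_width: 0.0277
```

>>> apply_moves(slide=[[0.04, 0.05, 0.02], [0.03, 0.05, 0.01], [0.03, 0.06, 0.02], [0.02, 0.06, 0.01], [0.01, 0.06, 0.02], [0.01, 0.07, 0.01], [0, 0, 0], [0, 0, 0]], turn=[[0, 0, -0.07], [0, 0, -0.08], [0, 0, -0.07], [0, 0, -0.08], [0, 0, -0.07], [0, 0, -0.07], [0, 0, 0], [0, 0, 0]], jaw=[0.7, 0.7, 0.7, 0.7, 0.7, 0.7, 0.7, 0.7])

```text
time_s: 10.95
tcp_pos: [0.4272, -0.0591, 0.1482]
eef_rot: [179.9, -0.0, -92.7]
contact_force: [0.5, 0.2, -0.7]
gripper_width: 0.0264
```

Run:
```python
from plan import *
c=r.capture("wrist"); np.savez("w8.npz",**c); cv2.imwrite("pics/w8.png",c["pixels"])
s=r.get_state(); print(s["tcp_pos"],s["eef_rot"],s["gripper_width"],s["contact_force"])
c=r.capture("top"); cv2.imwrite("pics/t8.png",cv2.resize(c["pixels"][130:310,280:520],(800,600),interpolation=cv2.INTER_CUBIC))
```

```text
[ 0.42745917 -0.05909053  0.14828387] [ 1.79963666e+02 -1.77285748e-02 -9.26494699e+01] 0.02615966922145309 [ 0.02943362 -0.30887782 -0.59386748]
```

View pics/w8.png

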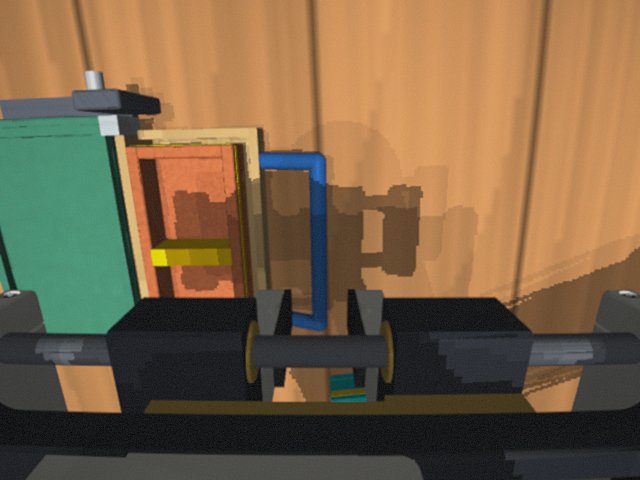

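The bar runs from (319,160) to (316,325), and the fingers straddle that column. I'll check it by rays and then lower.

Run:
```python
from plan import *
c=dict(np.load("w8.npz")); P=cloud(c)*1000
q=P[170:290,300:335].reshape(-1,3); q=q[(q[:,2]>36)&(q[:,2]<52)]; print("bar",np.median(q,0),np.polyfit(q[:,1],q[:,0],1),np.percentile(q[:,2],[50,95]))
q=P[140:340,225:335].reshape(-1,3); q=q[(q[:,2]>36)&(q[:,2]<52)&(q[:,0]<465)]; print("U",rect(q/1000))
print(proj(c,[.4283,-.059,.04]))
q=P[150:330,130:260].reshape(-1,3); q=q[(q[:,2]>53)&(q[:,2]<60)]; print("dish rim",rect(q/1000))
```

```text
bar [427.56392176 -75.86204257  45.57003053] [3.02341463e-02 4.29851841e+02] [45.57003053 47.11753549]
U [439.1 -60.  135.   34.   88.3]
[[318.56200352 248.36914209]]
dish rim [516.  -82.8 103.9  70.8  87.9]
```

>>> apply_moves(slide=[[0, -0.007, 0.3], [0, 0, 0.35], [0, 0, 0.25], [0, 0, 0.12], [0, 0, 0.06], [0, 0, 0], [0, 0, 0]], turn=[[0, 0, -0.006], [0, 0, 0], [0, 0, 0], [0, 0, 0], [0, 0, 0], [0, 0, 0], [0, 0, 0]], jaw=[0.7, 0.7, 0.7, 0.7, 0.7, 0.7, 0.7])

```text
time_s: 11.75
tcp_pos: [0.4287, -0.059, 0.0411]
eef_rot: [-180.0, 0.0, -92.0]
contact_force: [-1.0, 0.6, 0.2]
gripper_width: 0.0262
```

Run:
```python
from plan import *
c=r.capture("wrist"); a=cv2.resize(c["pixels"],(400,300))
c=r.capture("scene"); b=cv2.resize(c["pixels"][130:280,190:390],(400,300)); cv2.imwrite("pics/w9.png",np.hstack([a,b]))
s=r.get_state(); print(s["tcp_pos"],s["eef_rot"],s["gripper_width"],s["contact_force"])
```

```text
[ 0.42881649 -0.05886299  0.04133673] [-1.79908757e+02  2.89420527e-02 -9.19880860e+01] 0.02627289786413176 [ 0.50372673 -0.13014574  0.30174466]
```

View pics/w9.png

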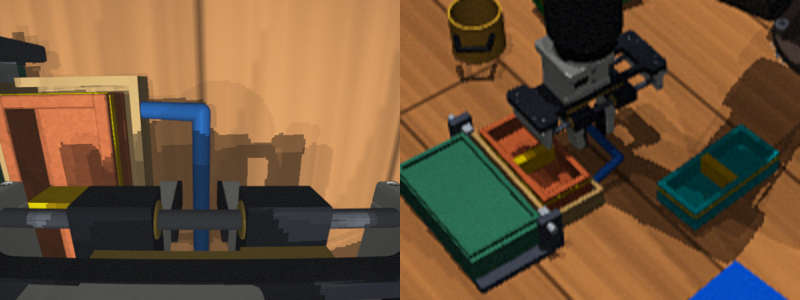

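The bar is between the fingers at (203,200) in the left panel. Closing.

>>> apply_moves(slide=[[0, 0, 0], [0, 0, 0], [0, 0, 0], [0, 0, 0]], turn=[[0, 0, 0], [0, 0, 0], [0, 0, 0], [0, 0, 0]], jaw=[1, 1, 1, 1], newtons=30)

```text
time_s: 12.25
tcp_pos: [0.4277, -0.059, 0.0409]
eef_rot: [180.0, 0.0, -92.0]
contact_force: [-2.8, 1.7, 7.0]
gripper_width: 0.011
```

```bash
cat > swing.py <<'E'
from plan import *
# swing.py th0 th1 n hx hy : waypoints from measured pose
def wp(th,h,tilt):
    a=np.radians(-2.1); X=np.array([np.cos(a),np.sin(a),0]); Y=np.array([-np.sin(a),np.cos(a),0]); Z=np.array([0,0,1.])
    x=-138*np.cos(th)-12*np.sin(th); z=138*np.sin(th)-12*np.cos(th)
    p=h+(x*X+z*Z)/1000
    return p,Ro.from_rotvec(Y*np.radians(tilt))*Ro.from_euler('xyz',[180,0,-92.1],degrees=True)
def tilt(deg): return np.interp(deg,[90,170],[0,25])
if __name__=="__main__":
    t0,t1,n=[float(v) for v in sys.argv[1:4]]; n=int(n)
    h=np.array([.5664,-.0639,.0525])
    if len(sys.argv)>4: h=np.array([float(v) for v in sys.argv[4:7]])/1000
    p,R=cur(); S=[];T=[]
    if len(sys.argv)>7: p,R=wp(np.radians(t0),h,tilt(t0))   # nominal start
    print("err mm",np.round((p-wp(np.radians(t0),h,tilt(t0))[0])*1000,1), "deg",np.round(np.degrees((R.inv()*wp(0,h,tilt(t0))[1]).as_rotvec()),1))
    for d in np.linspace(t0,t1,n+1)[1:]:
        g,G=wp(np.radians(d),h,tilt(d))
        s,t,p,R=plan(p,R,g,G,mm=49,dg=8.5,dec=3); assert len(s)==1; S+=s;T+=t
    show(S,T); print("end",p,R.as_euler('xyz',degrees=True))
E
python3 - <<'E'
from plan import *
for i in range(3): r.capture("wrist"); s=r.get_state(); print(s["tcp_pos"],s["contact_force"],s["gripper_width"])
E
python3 swing.py 0 16 8
```

```text
[ 0.42768485 -0.05904284  0.04087306] [-3.23679894  1.81036388  5.60056862] 0.011183127815248129
[ 0.42771436 -0.05902146  0.04088744] [-2.7352084   1.57058011  6.33671539] 0.011111189722703677
[ 0.42768937 -0.05904307  0.04088151] [-3.52599736  3.28772698  7.17382601] 0.011000933851111176
err mm [-0.8 -0.2  0.4] deg [0.  0.  0.1]
8 slide [[-0.002, -0.005, -0.044], [0.0, 0.002, -0.049], [0.0, 0.0, -0.048], [0.0, -0.002, -0.048], [0.0, -0.003, -0.049], [0.0, -0.005, -0.048], [0.0, -0.007, -0.048], [0.0, -0.008, -0.047]] 
 turn [[0.0, 0.0, 0.001], [0.0, 0.0, 0.0], [0.0, 0.0, 0.0], [0.0, 0.0, 0.0], [0.0, 0.0, 0.0], [0.0, 0.0, 0.0], [0.0, 0.0, 0.0], [0.0, 0.0, 0.0]]
end [ 0.43051064 -0.05894674  0.07898032] [ 1.79975597e+02  3.53084750e-03 -9.20746530e+01]
```

```bash
python3 swing.py 0 40 16 566 -63.8 52.8 1
```

```text
err mm [0. 0. 0.] deg [0. 0. 0.]
8 slide [[0.0, 0.004, -0.06], [0.0, 0.001, -0.061], [0.0, -0.001, -0.06], [0.0, -0.004, -0.06], [0.0, -0.007, -0.061], [0.0, -0.009, -0.059], [0.0, -0.012, -0.06], [0.0, -0.014, -0.058]] 
 turn [[0.0, 0.0, 0.0], [0.0, 0.0, 0.0], [0.0, 0.0, 0.0], [0.0, 0.0, 0.0], [0.0, 0.0, 0.0], [0.0, 0.0, 0.0], [0.0, 0.0, 0.0], [0.0, 0.0, 0.0]]
8 slide [[0.0, -0.017, -0.058], [0.0, -0.02, -0.057], [0.0, -0.022, -0.057], [0.0, -0.024, -0.055], [0.0, -0.027, -0.054], [0.0, -0.029, -0.053], [0.0, -0.031, -0.052], [0.0, -0.034, -0.05]] 
 turn [[0.0, 0.0, 0.0], [0.0, 0.0, 0.0], [0.0, 0.0, 0.0], [0.0, 0.0, 0.0], [0.0, 0.0, 0.0], [0.0, 0.0, 0.0], [0.0, 0.0, 0.0], [0.0, 0.0, 0.0]]
end [ 0.45267616 -0.0596446   0.1323    ] [-180.     0.   -92.1]
```

>>> apply_moves(slide=[[0, 0.004, -0.06], [0, 0.001, -0.061], [0, -0.001, -0.06], [0, -0.004, -0.06], [0, -0.007, -0.061], [0, -0.009, -0.059], [0, -0.012, -0.06], [0, -0.014, -0.058]], turn=[[0, 0, 0], [0, 0, 0], [0, 0, 0], [0, 0, 0], [0, 0, 0], [0, 0, 0], [0, 0, 0], [0, 0, 0]], jaw=[1, 1, 1, 1, 1, 1, 1, 1])

```text
time_s: 13.2
tcp_pos: [0.4314, -0.0592, 0.0886]
eef_rot: [179.9, 0.0, -92.0]
contact_force: [-3.9, 4.5, -8.2]
gripper_width: 0.0108
```

Run:
```python
from plan import *
c=r.capture("scene"); b=cv2.resize(c["pixels"][100:280,170:410],(800,600)); cv2.imwrite("pics/s10.png",b)
s=r.get_state(); print(s["tcp_pos"],s["eef_rot"],s["gripper_width"],s["contact_force"])
```

```text
[ 0.43157029 -0.05924937  0.08933838] [ 1.79912844e+02 -2.23386285e-03 -9.19951659e+01] 0.011035915274011477 [-6.47798647  4.89231807  0.73131953]
```

View pics/s10.png

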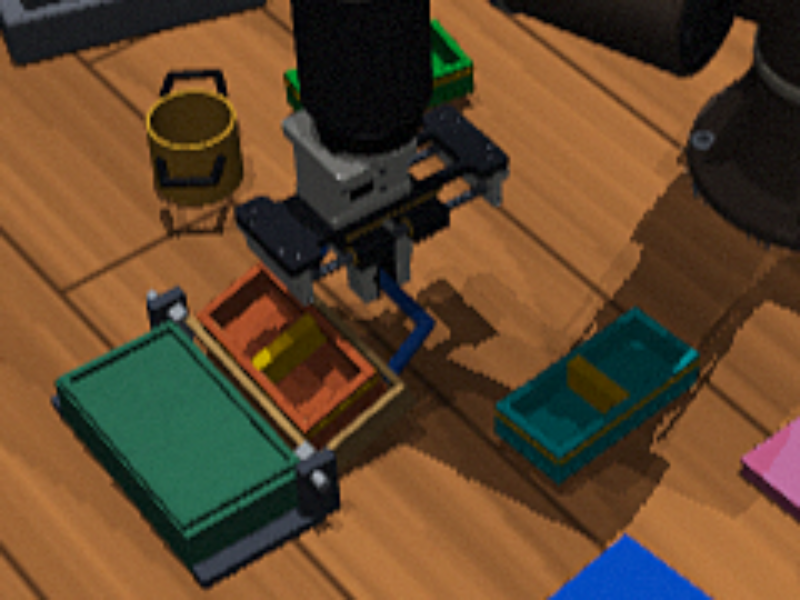

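The leaf is up about 20° with the dish inside, and the forces are small. Continuing.

>>> apply_moves(slide=[[0, -0.017, -0.058], [0, -0.02, -0.057], [0, -0.022, -0.057], [0, -0.024, -0.055], [0, -0.027, -0.054], [0, -0.029, -0.053], [0, -0.031, -0.052], [0, -0.034, -0.05]], turn=[[0, 0, 0], [0, 0, 0], [0, 0, 0], [0, 0, 0], [0, 0, 0], [0, 0, 0], [0, 0, 0], [0, 0, 0]], jaw=[1, 1, 1, 1, 1, 1, 1, 1])

```text
time_s: 14.05
tcp_pos: [0.4492, -0.06, 0.1314]
eef_rot: [179.6, 0.0, -92.1]
contact_force: [-11.6, 8.4, -2.5]
gripper_width: 0.0112
```

```bash
python3 swing.py 40 100 24 566 -63.8 52.8 1; python3 swing.py 40 42.5 1 566 -63.8 52.8|head -1
```

```text
err mm [0. 0. 0.] deg [0. 0. 0.]
8 slide [[0.0, -0.036, -0.049], [0.0, -0.038, -0.047], [0.0, -0.039, -0.045], [0.0, -0.042, -0.044], [0.0, -0.044, -0.042], [0.0, -0.045, -0.039], [0.0, -0.048, -0.038], [0.0, -0.048, -0.036]] 
 turn [[0.0, 0.0, 0.0], [0.0, 0.0, 0.0], [0.0, 0.0, 0.0], [0.0, 0.0, 0.0], [0.0, 0.0, 0.0], [0.0, 0.0, 0.0], [0.0, 0.0, 0.0], [0.0, 0.0, 0.0]]
8 slide [[0.0, -0.051, -0.034], [0.0, -0.051, -0.031], [0.0, -0.053, -0.029], [0.0, -0.055, -0.027], [0.0, -0.055, -0.024], [0.0, -0.056, -0.022], [0.0, -0.057, -0.019], [0.0, -0.058, -0.017]] 
 turn [[0.0, 0.0, 0.0], [0.0, 0.0, 0.0], [0.0, 0.0, 0.0], [0.0, 0.0, 0.0], [0.0, 0.0, 0.0], [0.0, 0.0, 0.0], [0.0, 0.0, 0.0], [0.0, 0.0, 0.0]]
8 slide [[0.0, -0.059, -0.014], [0.0, -0.059, -0.012], [0.0, -0.06, -0.009], [0.0, -0.06, -0.007], [0.0, -0.061, -0.004], [0.0, -0.06, -0.002], [0.0, -0.06, 0.0], [0.0, -0.061, 0.001]] 
 turn [[0.0, 0.0, 0.0], [0.0, 0.0, 0.0], [0.0, 0.0, 0.0], [0.0, 0.0, 0.0], [-0.009, 0.0, 0.0], [-0.009, 0.0, 0.0], [-0.009, 0.0, 0.0], [-0.009, 0.0, 0.0]]
end [ 0.57815516 -0.06424571  0.19082226] [176.90602791   0.         -92.1       ]
err mm [-3.5 -0.3 -0.9] deg [0.4 0.  0. ]
```

>>> apply_moves(slide=[[0, -0.036, -0.049], [0, -0.038, -0.047], [0, -0.039, -0.045], [0, -0.042, -0.044], [0, -0.044, -0.042], [0, -0.045, -0.039], [0, -0.048, -0.038], [0, -0.048, -0.036]], turn=[[0, 0, 0], [0, 0, 0], [0, 0, 0], [0, 0, 0], [0, 0, 0], [0, 0, 0], [0, 0, 0], [0, 0, 0]], jaw=[1, 1, 1, 1, 1, 1, 1, 1])

```text
time_s: 14.85
tcp_pos: [0.4793, -0.0611, 0.1661]
eef_rot: [179.2, -0.0, -92.1]
contact_force: [-33.4, 16.4, 28.1]
gripper_width: 0.0108
```

```bash
python3 swing.py 60 62.5 1 566 -63.8 52.8|head -1
python3 - <<'E'
from plan import *
c=r.capture("scene"); b=cv2.resize(c["pixels"][100:280,170:410],(800,600)); cv2.imwrite("pics/s11.png",b)
s=r.get_state(); print(s["tcp_pos"],s["eef_rot"],s["gripper_width"],s["contact_force"],s["moment"])
E
```

```text
err mm [-7.3 -0.2 -0.2] deg [ 0.8 -0.   0. ]
[ 0.48066626 -0.06131585  0.16707755] [ 1.79318816e+02 -4.58263742e-02 -9.20221465e+01] 0.01085869560678815 [-30.20920732  13.05477942  29.77353823] [4.86681221e+00 1.17735382e+01 7.59600017e-03]
```

View pics/s11.png

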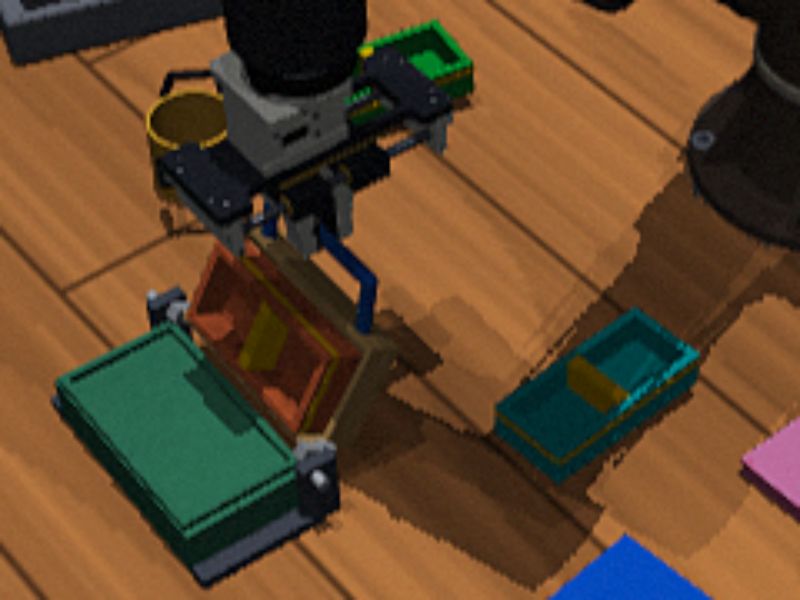

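The force has risen to about 40 N, pushing the tool radially outward, with −7 mm error in x. Before going on I want to see why.

Run:
```python
from plan import *
c=r.capture("wrist"); np.savez("w11.npz",**c); cv2.imwrite("pics/w11.png",c["pixels"])
s=r.get_state(); print(s["tcp_pos"],s["eef_rot"],s["contact_force"],s["joints"],s["joint_torque"])
P=cloud(c)*1000
m=mask(c,(98,110,30),(118,255,255)); v,u=np.nonzero(m); q=P[v,u]; q=q[(q[:,2]>90)&(q[:,2]<220)]; print(len(q),np.round(np.percentile(q,[5,50,95],axis=0),1))
```

```text
[ 0.48070453 -0.06134929  0.16711476] [ 1.79363490e+02 -4.45905059e-02 -9.20187374e+01] [-30.28297935  12.59213283  29.53809166] [ 15.91641053   6.6035786  -28.22388173  -0.18570969 -55.79199101
 -17.83015954] [-4.72957358e+00 -2.28225428e+01  3.12670505e+01  1.09017956e+01
  9.65277314e+00 -1.67371589e-02]
5522 [[ 475.1 -126.8  145.8]
 [ 480.8  -89.8  166.6]
 [ 487.5  -21.3  168.2]]
```

View pics/w11.png

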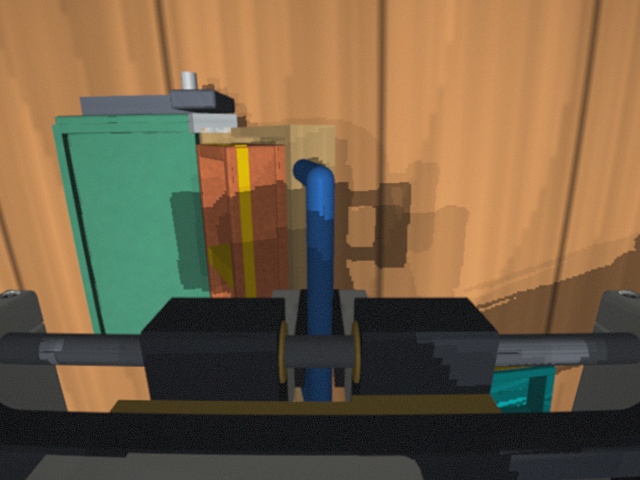

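By depth, the bar's top is at z≈166.6, so its centre is ≈161.5. The TCP is at 167, so the bar has slipped about 5 mm towards the tips and the arm is wound up against it. The hinge holds itself, so I'll open a little, read the free force and re-grip.

>>> apply_moves(slide=[[0, 0, 0], [0, 0, 0], [0, 0, 0]], turn=[[0, 0, 0], [0, 0, 0], [0, 0, 0]], jaw=[0.8, 0.8, 0.8])

```text
time_s: 15.25
tcp_pos: [0.4836, -0.0617, 0.1671]
eef_rot: [179.7, -0.1, -92.0]
contact_force: [-16.1, 6.4, 14.0]
gripper_width: 0.0179
```

Run:
```python
from plan import *
c=r.capture("wrist"); np.savez("w12.npz",**c); cv2.imwrite("pics/w12.png",c["pixels"])
s=r.get_state(); print(s["tcp_pos"],s["eef_rot"],s["contact_force"],s["gripper_width"],s["moment"])
P=cloud(c)*1000
m=mask(c,(98,110,30),(118,255,255)); m[:180]=0; m[285:]=0; v,u=np.nonzero(m); q=P[v,u]; q=q[(q[:,2]>90)&(q[:,2]<220)]; print(len(q),np.round(np.percentile(q,[5,50,95],axis=0),1))
```

```text
[ 0.4835855  -0.06166796  0.16708811] [ 1.79713195e+02 -5.40759442e-02 -9.19916239e+01] [-16.36147345   4.92271921  13.91226053] 0.017706879972853383 [ 2.04527934  5.98844311 -0.03928004]
2778 [[ 474.7 -122.5  164.2]
 [ 479.9 -103.6  166.9]
 [ 484.8  -81.8  168.2]]
```

View pics/w12.png

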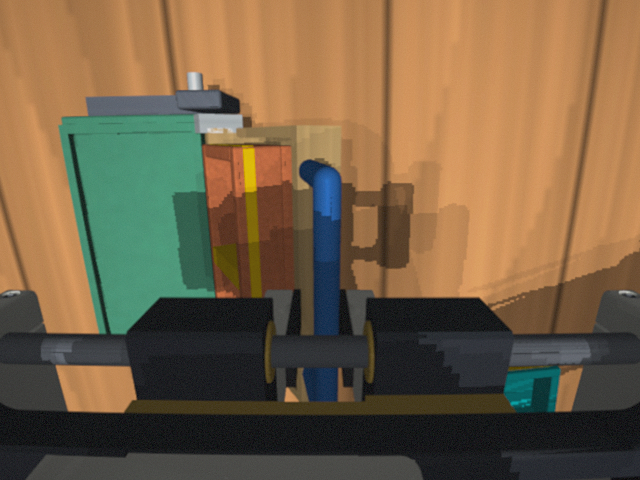

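The fingers are open to 18 mm around the bar (column 326) and the load fell as the spring unwound. The pattern (Fz≈−Fx, up on the tool) looks like pad friction on the turning bar, not a jam. I'll unload, re-centre the bar at the TCP and re-grip.

>>> apply_moves(slide=[[0, 0.03, 0], [0, 0.035, 0], [0, 0, 0.055], [0, 0, 0]], turn=[[0, 0, 0], [0, 0, 0], [0, 0, 0], [0, 0, 0]], jaw=[0.8, 0.8, 0.8, 0.8])

```text
time_s: 15.7
tcp_pos: [0.4804, -0.061, 0.1604]
eef_rot: [-180.0, -0.0, -92.0]
contact_force: [-0.2, 0.2, -0.7]
gripper_width: 0.0173
```

```bash
python3 swing.py 57 117 24 566 -63.8 51.5 1
```

```text
err mm [0. 0. 0.] deg [0. 0. 0.]
8 slide [[0.0, -0.048, -0.036], [0.0, -0.05, -0.034], [0.0, -0.052, -0.032], [0.0, -0.053, -0.029], [0.0, -0.054, -0.028], [0.0, -0.055, -0.024], [0.0, -0.056, -0.023], [0.0, -0.057, -0.02]] 
 turn [[0.0, 0.0, 0.0], [0.0, 0.0, 0.0], [0.0, 0.0, 0.0], [0.0, 0.0, 0.0], [0.0, 0.0, 0.0], [0.0, 0.0, 0.0], [0.0, 0.0, 0.0], [0.0, 0.0, 0.0]]
8 slide [[0.0, -0.058, -0.017], [0.0, -0.058, -0.015], [0.0, -0.06, -0.012], [0.0, -0.059, -0.01], [0.0, -0.06, -0.007], [0.0, -0.06, -0.004], [0.0, -0.061, -0.003], [0.0, -0.06, 0.0]] 
 turn [[0.0, 0.0, 0.0], [0.0, 0.0, 0.0], [0.0, 0.0, 0.0], [0.0, 0.0, 0.0], [0.0, 0.0, 0.0], [-0.007, 0.0, 0.0], [-0.009, 0.0, 0.0], [-0.009, 0.0, 0.0]]
8 slide [[0.0, -0.061, 0.001], [0.0, -0.06, 0.003], [0.0, -0.06, 0.004], [0.0, -0.06, 0.007], [0.0, -0.06, 0.008], [0.0, -0.06, 0.011], [0.0, -0.059, 0.011], [0.0, -0.059, 0.014]] 
 turn [[-0.01, 0.0, 0.0], [-0.009, 0.0, 0.0], [-0.009, 0.0, 0.0], [-0.009, 0.0, 0.0], [-0.009, 0.0, 0.0], [-0.009, 0.0, 0.0], [-0.009, 0.0, 0.0], [-0.009, 0.0, 0.0]]
end [ 0.61793182 -0.06570425  0.17992408] [171.57752041   0.         -92.1       ]
```

>>> apply_moves(slide=[[0, 0, 0], [0, 0, 0], [0, -0.048, -0.036], [0, -0.05, -0.034], [0, -0.052, -0.032], [0, -0.053, -0.029], [0, -0.054, -0.028], [0, -0.055, -0.024]], turn=[[0, 0, 0], [0, 0, 0], [0, 0, 0], [0, 0, 0], [0, 0, 0], [0, 0, 0], [0, 0, 0], [0, 0, 0]], jaw=[1, 1, 1, 1, 1, 1, 1, 1], newtons=15)

```text
time_s: 16.5
tcp_pos: [0.51, -0.0621, 0.1793]
eef_rot: [179.8, -0.0, -92.0]
contact_force: [-11.1, 4.0, 7.8]
gripper_width: 0.0112
```

Forces are lower now. Continuing.

>>> apply_moves(slide=[[0, -0.056, -0.023], [0, -0.057, -0.02], [0, -0.058, -0.017], [0, -0.058, -0.015], [0, -0.06, -0.012], [0, -0.059, -0.01], [0, -0.06, -0.007], [0, -0.06, -0.004]], turn=[[0, 0, 0], [0, 0, 0], [0, 0, 0], [0, 0, 0], [0, 0, 0], [0, 0, 0], [0, 0, 0], [-0.007, 0, 0]], jaw=[1, 1, 1, 1, 1, 1, 1, 1])

```text
time_s: 17.3
tcp_pos: [0.5579, -0.064, 0.1909]
eef_rot: [179.3, -0.0, -92.0]
contact_force: [-6.9, 0.5, 6.6]
gripper_width: 0.0111
```

Run:
```python
from plan import *
c=r.capture("scene"); b=cv2.resize(c["pixels"][100:280,170:410],(400,300)); 
c=r.capture("wrist"); np.savez("w13.npz",**c); cv2.imwrite("pics/s13.png",np.hstack([b,cv2.resize(c["pixels"],(400,300))]))
s=r.get_state(); print(s["tcp_pos"],s["eef_rot"],s["contact_force"],s["gripper_width"])
P=cloud(c)*1000
m=mask(c,(98,110,30),(118,255,255)); m[:150]=0; m[285:]=0; v,u=np.nonzero(m); q=P[v,u]; q=q[(q[:,2]>90)&(q[:,2]<240)]; print(len(q),np.round(np.percentile(q,[5,50,95],axis=0),1))
```

```text
[ 0.55920745 -0.0640862   0.19092219] [ 1.79403019e+02 -6.75715654e-02 -9.19504882e+01] [-4.01698248 -0.95039076  4.66483271] 0.011475894250901293
3869 [[ 540.7 -130.4  165.8]
 [ 557.  -115.2  195.5]
 [ 563.1  -87.4  197.3]]
```

View pics/s13.png

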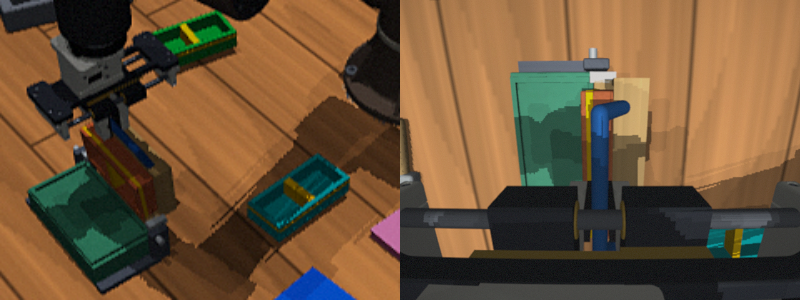

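The leaf is upright with the dish resting on the hinge wall. I'll carry on gently past vertical.

```bash
python3 swing.py 92 140 24 566 -63.8 52 1;  python3 swing.py 92 94 1 566 -63.8 52 |head -1
```

```text
err mm [0. 0. 0.] deg [0. 0. 0.]
8 slide [[0.0, -0.048, -0.002], [0.0, -0.049, -0.001], [0.0, -0.048, 0.0], [0.0, -0.048, 0.001], [0.0, -0.049, 0.003], [0.0, -0.048, 0.003], [0.0, -0.048, 0.005], [0.0, -0.048, 0.006]] 
 turn [[-0.007, 0.0, 0.0], [-0.008, 0.0, 0.0], [-0.007, 0.0, 0.0], [-0.007, 0.0, 0.0], [-0.007, 0.0, 0.0], [-0.008, 0.0, 0.0], [-0.007, 0.0, 0.0], [-0.007, 0.0, 0.0]]
8 slide [[0.0, -0.048, 0.007], [0.0, -0.047, 0.008], [0.0, -0.048, 0.01], [0.0, -0.047, 0.01], [0.0, -0.047, 0.012], [0.0, -0.047, 0.012], [0.0, -0.046, 0.014], [0.0, -0.046, 0.015]] 
 turn [[-0.007, 0.0, 0.0], [-0.008, 0.0, 0.0], [-0.007, 0.0, 0.0], [-0.007, 0.0, 0.0], [-0.008, 0.0, 0.0], [-0.007, 0.0, 0.0], [-0.007, 0.0, 0.0], [-0.007, 0.0, 0.0]]
8 slide [[0.0, -0.046, 0.016], [0.0, -0.045, 0.017], [0.0, -0.045, 0.019], [0.0, -0.044, 0.019], [0.0, -0.044, 0.02], [0.0, -0.043, 0.022], [0.0, -0.043, 0.022], [0.0, -0.042, 0.024]] 
 turn [[-0.008, 0.0, 0.0], [-0.007, 0.0, 0.0], [-0.007, 0.0, 0.0], [-0.007, 0.0, 0.0], [-0.008, 0.0, 0.0], [-0.007, 0.0, 0.0], [-0.007, 0.0, 0.0], [-0.008, 0.0, 0.0]]
end [ 0.66391339 -0.06739032  0.14987417] [164.33485788   0.         -92.1       ]
err mm [ 0.4 -0.5  0.6] deg [-0.  -0.1  0.1]
```

>>> apply_moves(slide=[[0, -0.048, -0.002], [0, -0.049, -0.001], [0, -0.048, 0], [0, -0.048, 0.001], [0, -0.049, 0.003], [0, -0.048, 0.003], [0, -0.048, 0.005], [0, -0.048, 0.006]], turn=[[-0.007, 0, 0], [-0.008, 0, 0], [-0.007, 0, 0], [-0.007, 0, 0], [-0.007, 0, 0], [-0.008, 0, 0], [-0.007, 0, 0], [-0.007, 0, 0]], jaw=[1, 1, 1, 1, 1, 1, 1, 1])

```text
time_s: 18.2
tcp_pos: [0.5972, -0.0654, 0.187]
eef_rot: [174.4, -0.0, -92.0]
contact_force: [-4.2, -1.0, 4.7]
gripper_width: 0.0112
```

>>> apply_moves(slide=[[0, -0.048, 0.007], [0, -0.047, 0.008], [0, -0.048, 0.01], [0, -0.047, 0.01]], turn=[[-0.007, 0, 0], [-0.008, 0, 0], [-0.007, 0, 0], [-0.007, 0, 0]], jaw=[1, 1, 1, 1])

```text
time_s: 18.6
tcp_pos: [0.6156, -0.066, 0.1808]
eef_rot: [171.9, -0.0, -92.0]
contact_force: [-3.6, -3.1, 4.9]
gripper_width: 0.0111
```

```bash
cat > look.py <<'E'
from plan import *
n=sys.argv[1]
c=r.capture("scene"); b=cv2.resize(c["pixels"][100:280,170:410],(400,300)); 
c=r.capture("wrist"); np.savez("w.npz",**c); cv2.imwrite(f"pics/{n}.png",np.hstack([b,cv2.resize(c["pixels"],(400,300))]))
s=r.get_state(); print(s["tcp_pos"],s["eef_rot"],s["contact_force"],s["gripper_width"])
P=cloud(c)*1000
m=mask(c,(98,110,30),(118,255,255)); m[:150]=0; m[285:]=0; v,u=np.nonzero(m); q=P[v,u]; q=q[(q[:,2]>60)&(q[:,2]<240)]; print(len(q),np.round(np.percentile(q,[5,50,95],axis=0),1).tolist() if len(q) else '')
E
python3 look.py s14; python3 swing.py 116 140 12 566 -63.8 52 |head -1
```

```text
[ 0.61635711 -0.06598378  0.1802991 ] [ 1.71932131e+02 -4.51721090e-02 -9.19777250e+01] [-0.09887652 -4.89916304  2.29901925] 0.011620438014450047
4647 [[584.0, -132.3, 160.5], [614.0, -121.7, 185.4], [620.9, -90.4, 187.7]]
err mm [ 0.7 -0.4 -1. ] deg [-0.1 -0.1  0.1]
```

View pics/s14.png

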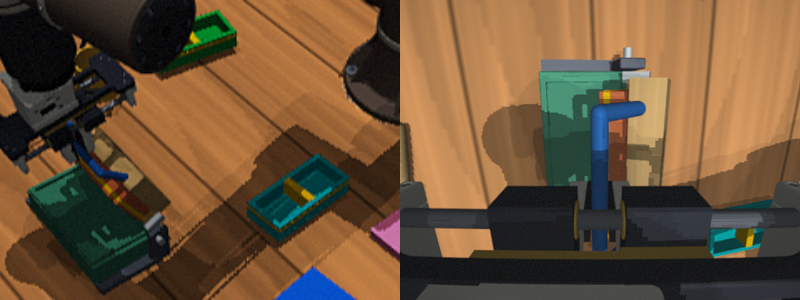

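>>> apply_moves(slide=[[0, -0.047, 0.012], [0, -0.047, 0.012], [0, -0.046, 0.014], [0, -0.046, 0.015], [0, -0.046, 0.016], [0, -0.045, 0.017], [0, -0.045, 0.019], [0, -0.044, 0.019]], turn=[[-0.008, 0, 0], [-0.007, 0, 0], [-0.007, 0, 0], [-0.007, 0, 0], [-0.008, 0, 0], [-0.007, 0, 0], [-0.007, 0, 0], [-0.007, 0, 0]], jaw=[1, 1, 1, 1, 1, 1, 1, 1])

```text
time_s: 19.5
tcp_pos: [0.6491, -0.0669, 0.1617]
eef_rot: [166.9, -0.0, -92.0]
contact_force: [-2.6, -4.4, 2.5]
gripper_width: 0.0111
```

```bash
python3 look.py s15; python3 swing.py 132 164 16 566 -63.8 52 1
```

```text
[ 0.64977009 -0.06687623  0.1610447 ] [ 1.66941853e+02 -1.78685196e-02 -9.19822057e+01] [ 1.46032666 -5.99713217 -0.94002886] 0.011253503508461646
5032 [[611.0, -133.4, 149.9], [647.1, -124.3, 166.0], [654.4, -92.0, 168.7]]
err mm [0. 0. 0.] deg [0. 0. 0.]
8 slide [[0.0, -0.044, 0.02], [0.0, -0.043, 0.022], [0.0, -0.043, 0.022], [0.0, -0.042, 0.024], [0.0, -0.042, 0.024], [0.0, -0.041, 0.026], [0.0, -0.041, 0.026], [0.0, -0.039, 0.027]] 
 turn [[-0.007, 0.0, 0.0], [-0.008, 0.0, 0.0], [-0.007, 0.0, 0.0], [-0.007, 0.0, 0.0], [-0.007, 0.0, 0.0], [-0.008, 0.0, 0.0], [-0.007, 0.0, 0.0], [-0.007, 0.0, 0.0]]
8 slide [[0.0, -0.04, 0.029], [0.0, -0.038, 0.029], [0.0, -0.038, 0.03], [0.0, -0.037, 0.031], [0.0, -0.036, 0.032], [0.0, -0.036, 0.033], [0.0, -0.034, 0.034], [0.0, -0.034, 0.034]] 
 turn [[-0.007, 0.0, 0.0], [-0.008, 0.0, 0.0], [-0.007, 0.0, 0.0], [-0.007, 0.0, 0.0], [-0.008, 0.0, 0.0], [-0.007, 0.0, 0.0], [-0.007, 0.0, 0.0], [-0.007, 0.0, 0.0]]
end [ 0.69525782 -0.06853967  0.10161544] [ 1.56905534e+02 -1.27222187e-14 -9.21000000e+01]
```

View pics/s15.png

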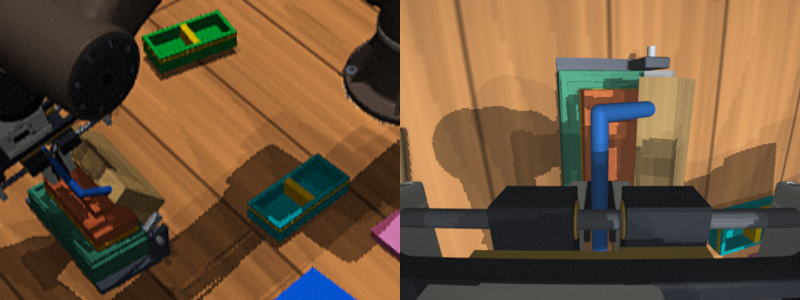

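The dish has tipped and is lying over towards the nest, with the leaf at about 132°. Continuing to shut.

>>> apply_moves(slide=[[0, -0.044, 0.02], [0, -0.043, 0.022], [0, -0.043, 0.022], [0, -0.042, 0.024], [0, -0.042, 0.024], [0, -0.041, 0.026], [0, -0.041, 0.026], [0, -0.039, 0.027]], turn=[[-0.007, 0, 0], [-0.008, 0, 0], [-0.007, 0, 0], [-0.007, 0, 0], [-0.007, 0, 0], [-0.008, 0, 0], [-0.007, 0, 0], [-0.007, 0, 0]], jaw=[1, 1, 1, 1, 1, 1, 1, 1])

```text
time_s: 20.4
tcp_pos: [0.6762, -0.0676, 0.1344]
eef_rot: [161.9, 0.0, -92.0]
contact_force: [-2.5, -3.8, 3.0]
gripper_width: 0.0114
```

>>> apply_moves(slide=[[0, -0.04, 0.029], [0, -0.038, 0.029], [0, -0.038, 0.03], [0, -0.037, 0.031]], turn=[[-0.007, 0, 0], [-0.008, 0, 0], [-0.007, 0, 0], [-0.007, 0, 0]], jaw=[1, 1, 1, 1])

```text
time_s: 20.8
tcp_pos: [0.6868, -0.0679, 0.1181]
eef_rot: [159.4, 0.0, -92.0]
contact_force: [-2.1, -3.8, 2.6]
gripper_width: 0.0113
```

```bash
python3 look.py s16; python3 swing.py 156 180 12 566 -63.8 52 ; python3 swing.py 156 180 12 566 -63.8 52 1
```

```text
[ 0.68721066 -0.06786036  0.11710588] [ 1.59438976e+02  4.30360671e-03 -9.19839619e+01] [ 0.53186405 -4.36301041 -3.76294831] 0.0114980970939419
5916 [[644.9, -134.7, 119.2], [683.9, -126.1, 122.9], [692.3, -93.2, 124.4]]
err mm [ 0.1  0.4 -2. ] deg [-0.1 -0.   0.1]
8 slide [[0.004, -0.028, 0.014], [0.0, -0.036, 0.033], [0.0, -0.035, 0.033], [0.0, -0.033, 0.035], [0.0, -0.033, 0.035], [0.0, -0.033, 0.036], [0.0, -0.031, 0.037], [0.0, -0.03, 0.038]] 
 turn [[-0.008, 0.0, 0.001], [-0.007, 0.0, 0.0], [-0.008, 0.0, 0.0], [-0.007, 0.0, 0.0], [-0.007, 0.0, 0.0], [-0.007, 0.0, 0.0], [-0.008, 0.0, 0.0], [0.0, 0.0, 0.0]]
4 slide [[0.0, -0.029, 0.038], [0.0, -0.028, 0.04], [0.0, -0.027, 0.04], [0.0, -0.024, 0.042]] 
 turn [[0.0, 0.0, 0.0], [0.0, 0.0, 0.0], [0.0, 0.0, 0.0], [0.0, 0.0, 0.0]]
end [ 0.70385785 -0.06888087  0.06400099] [ 1.54969920e+02 -2.63623011e-02 -9.20642478e+01]
err mm [0. 0. 0.] deg [0. 0. 0.]
8 slide [[0.0, -0.036, 0.032], [0.0, -0.036, 0.033], [0.0, -0.034, 0.033], [0.0, -0.034, 0.035], [0.0, -0.033, 0.035], [0.0, -0.033, 0.036], [0.0, -0.031, 0.037], [0.0, -0.03, 0.038]] 
 turn [[-0.007, 0.0, 0.0], [-0.008, 0.0, 0.0], [-0.007, 0.0, 0.0], [-0.007, 0.0, 0.0], [-0.007, 0.0, 0.0], [-0.008, 0.0, 0.0], [-0.007, 0.0, 0.0], [0.0, 0.0, 0.0]]
4 slide [[0.0, -0.029, 0.038], [0.0, -0.028, 0.04], [0.0, -0.026, 0.041], [0.0, -0.025, 0.041]] 
 turn [[0.0, 0.0, 0.0], [0.0, 0.0, 0.0], [0.0, 0.0, 0.0], [0.0, 0.0, 0.0]]
end [ 0.70388601 -0.06885605  0.06401815] [154.99187287   0.         -92.1       ]
```

View pics/s16.png

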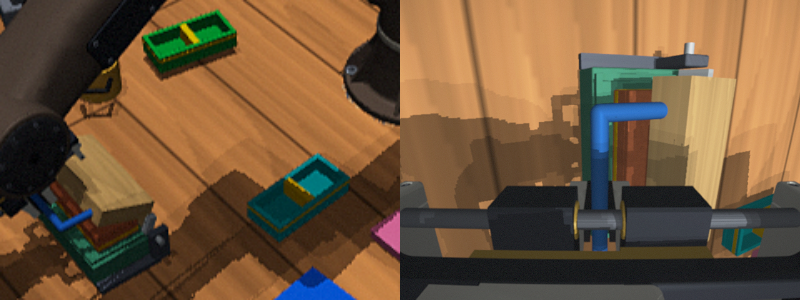

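>>> apply_moves(slide=[[0, -0.032, 0.02], [0, -0.036, 0.033], [0, -0.035, 0.033], [0, -0.033, 0.035], [0, -0.033, 0.035], [0, -0.033, 0.036], [0, -0.031, 0.037], [0, -0.03, 0.038]], turn=[[-0.008, 0, 0], [-0.007, 0, 0], [-0.008, 0, 0], [-0.007, 0, 0], [-0.007, 0, 0], [-0.007, 0, 0], [-0.008, 0, 0], [0, 0, 0]], jaw=[1, 1, 1, 1, 1, 1, 1, 1])

```text
time_s: 21.7
tcp_pos: [0.7007, -0.0684, 0.083]
eef_rot: [155.0, 0.0, -92.0]
contact_force: [-2.8, -2.1, 2.7]
gripper_width: 0.0112
```

>>> apply_moves(slide=[[0, -0.029, 0.038], [0, -0.028, 0.04], [0, -0.027, 0.04], [0, -0.012, 0.021], [0, -0.012, 0.021], [0, 0, 0]], turn=[[0, 0, 0], [0, 0, 0], [0, 0, 0], [0, 0, 0], [0, 0, 0], [0, 0, 0]], jaw=[1, 1, 1, 1, 1, 1])

```text
time_s: 22.3
tcp_pos: [0.7038, -0.0685, 0.0647]
eef_rot: [155.0, 0.0, -92.0]
contact_force: [0.4, -1.5, 2.4]
gripper_width: 0.0112
```

```bash
python3 look.py s17; python3 swing.py 180 178 1 566 -63.8 52 |head -1
```

```text
[ 0.70375656 -0.06848413  0.06465991] [ 1.55048787e+02  9.99156170e-03 -9.19775418e+01] [-0.1817394  -2.15187088  1.56476642] 0.011105384022252387
6468 [[664.1, -135.4, 66.1], [698.7, -127.3, 71.1], [708.2, -93.8, 85.3]]
err mm [-0.2  0.4  0.7] deg [-0.  -0.   0.1]
```

View pics/s17.png

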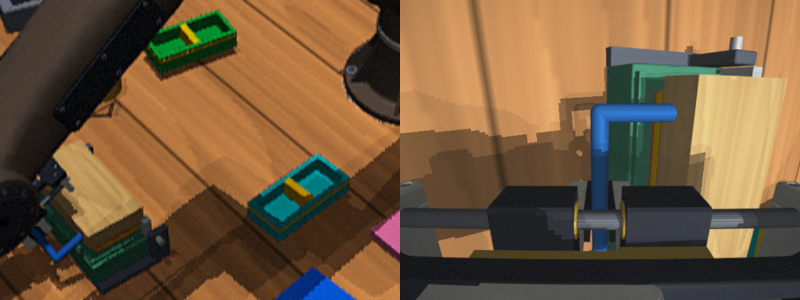

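The leaf is nearly shut at about 179°. I'll press slightly until it stops.

>>> apply_moves(slide=[[0, -0.01, 0.02], [0, -0.01, 0.02], [0, 0, 0], [0, 0, 0]], turn=[[0, 0, 0], [0, 0, 0], [0, 0, 0], [0, 0, 0]], jaw=[1, 1, 1, 1])

```text
time_s: 22.8
tcp_pos: [0.7038, -0.0685, 0.0643]
eef_rot: [155.1, -0.0, -91.9]
contact_force: [-3.7, 0.3, 20.0]
gripper_width: 0.0111
```

Run:
```python
from plan import *
c=r.capture("top"); cv2.imwrite("pics/t18.png",cv2.resize(c["pixels"][130:310,280:520],(800,600)))
c=r.capture("wrist"); P=cloud(c)*1000
s=r.get_state(); print(s["tcp_pos"],s["contact_force"])
print(np.round(P[150:280:20,570],0).tolist(),np.round(P[200,530:620:10],0).tolist())
q=P[140:280,545:620].reshape(-1,3); q=q[q[:,2]>80]; A=np.c_[q[:,:2],np.ones(len(q))]; k=np.linalg.lstsq(A,q[:,2],rcond=None)[0]; print(k,np.median(q,0))
```

```text
[ 0.70374824 -0.06858093  0.06433585] [-3.60821646  1.34559106 20.29139936]
[[607.0, -140.0, 103.0], [603.0, -132.0, 103.0], [599.0, -123.0, 102.0], [597.0, -114.0, 102.0], [596.0, -105.0, 103.0], [592.0, -94.0, 102.0], [589.0, -84.0, 103.0]] [[626.0, -121.0, 102.0], [620.0, -121.0, 102.0], [613.0, -120.0, 102.0], [607.0, -119.0, 103.0], [598.0, -118.0, 102.0], [591.0, -118.0, 102.0], [584.0, -117.0, 103.0], [575.0, -116.0, 102.0], [351.0, -76.0, -0.0]]
[1.52460300e-03 4.61912385e-04 1.01448441e+02] [ 595.09416666 -117.95135083  102.30234458]
```

The leaf is fully shut: its back is flat at z≈102 and it stops at 20 N. Now I'll swing it back open, first releasing the press.

```bash
python3 swing.py 180 120 24 566 -63.8 52.5 1
```

```text
err mm [0. 0. 0.] deg [0. 0. 0.]
8 slide [[0.0, 0.031, -0.052], [0.0, 0.034, -0.05], [0.0, 0.036, -0.049], [0.0, 0.037, -0.047], [0.0, 0.04, -0.045], [0.0, 0.041, -0.045], [0.0, 0.043, -0.043], [0.0, 0.044, -0.041]] 
 turn [[0.0, 0.0, 0.0], [0.0, 0.0, 0.0], [0.0, 0.0, 0.0], [0.0, 0.0, 0.0], [0.009, 0.0, 0.0], [0.009, 0.0, 0.0], [0.009, 0.0, 0.0], [0.009, 0.0, 0.0]]
8 slide [[0.0, 0.045, -0.041], [0.0, 0.046, -0.039], [0.0, 0.047, -0.037], [0.0, 0.049, -0.036], [0.0, 0.049, -0.035], [0.0, 0.051, -0.033], [0.0, 0.051, -0.032], [0.0, 0.052, -0.03]] 
 turn [[0.009, 0.0, 0.0], [0.01, 0.0, 0.0], [0.009, 0.0, 0.0], [0.009, 0.0, 0.0], [0.009, 0.0, 0.0], [0.009, 0.0, 0.0], [0.009, 0.0, 0.0], [0.009, 0.0, 0.0]]
8 slide [[0.0, 0.054, -0.029], [0.0, 0.054, -0.026], [0.0, 0.055, -0.026], [0.0, 0.055, -0.023], [0.0, 0.057, -0.022], [0.0, 0.057, -0.02], [0.0, 0.057, -0.019], [0.0, 0.058, -0.017]] 
 turn [[0.009, 0.0, 0.0], [0.009, 0.0, 0.0], [0.009, 0.0, 0.0], [0.009, 0.0, 0.0], [0.01, 0.0, 0.0], [0.009, 0.0, 0.0], [0.009, 0.0, 0.0], [0.009, 0.0, 0.0]]
end [ 0.6245916  -0.06594846  0.17803005] [170.64174781   0.         -92.1       ]
```

>>> apply_moves(slide=[[0, 0.02, -0.04], [0, 0.031, -0.052], [0, 0.034, -0.05], [0, 0.036, -0.049], [0, 0.037, -0.047], [0, 0.04, -0.045], [0, 0.041, -0.045], [0, 0.043, -0.043]], turn=[[0, 0, 0], [0, 0, 0], [0, 0, 0], [0, 0, 0], [0, 0, 0], [0.009, 0, 0], [0.009, 0, 0], [0.009, 0, 0]], jaw=[1, 1, 1, 1, 1, 1, 1, 1], newtons=18)

```text
time_s: 23.7
tcp_pos: [0.6944, -0.0681, 0.1062]
eef_rot: [157.5, 0.0, -92.0]
contact_force: [5.2, -1.9, -4.1]
gripper_width: 0.0115
```

```bash
python3 look.py s19; python3 swing.py 162.5 160 1 566 -63.8 52.5 |head -1
```

```text
[ 0.69385143 -0.06817708  0.1074961 ] [ 1.57462104e+02  1.00936501e-02 -9.19640743e+01] [ 3.56111446 -0.96132424  3.07045981] 0.01122135902073706
5918 [[650.6, -134.9, 107.4], [689.6, -126.4, 111.8], [698.0, -92.4, 114.8]]
err mm [-0.1  0.3  2.1] deg [-0.1 -0.   0.1]
```

View pics/s19.png

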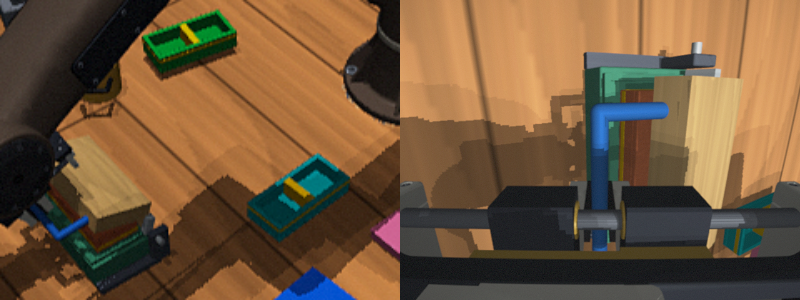

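The leaf is lifting off and the dish stays in the nest, with the red seen at (632,130). Continuing.

>>> apply_moves(slide=[[0, 0.044, -0.041], [0, 0.045, -0.041], [0, 0.046, -0.039], [0, 0.047, -0.037], [0, 0.049, -0.036], [0, 0.049, -0.035], [0, 0.051, -0.033], [0, 0.051, -0.032]], turn=[[0.009, 0, 0], [0.009, 0, 0], [0.01, 0, 0], [0.009, 0, 0], [0.009, 0, 0], [0.009, 0, 0], [0.009, 0, 0], [0.009, 0, 0]], jaw=[1, 1, 1, 1, 1, 1, 1, 1])

```text
time_s: 24.6
tcp_pos: [0.6696, -0.0673, 0.1474]
eef_rot: [163.9, -0.0, -92.0]
contact_force: [7.7, -1.9, -0.1]
gripper_width: 0.0109
```

```bash
python3 look.py s20; python3 swing.py 142.5 140 1 566 -63.8 52.5 |head -1
```

```text
[ 0.6687467  -0.06728583  0.1484018 ] [ 1.63824096e+02 -4.08802580e-04 -9.19424670e+01] [ 4.88594034 -0.42063031  6.10031347] 0.011078512026406846
5242 [[626.6, -134.0, 139.9], [665.1, -125.0, 149.3], [672.6, -90.5, 152.1]]
err mm [0.6 0.3 2.4] deg [-0.2 -0.   0.2]
```

View pics/s20.png

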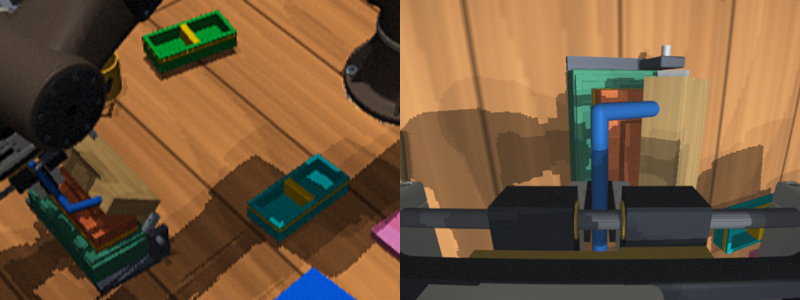

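>>> apply_moves(slide=[[0, 0.052, -0.028], [0, 0.054, -0.026], [0, 0.054, -0.024], [0, 0.055, -0.024], [0, 0.055, -0.021], [0, 0.057, -0.02], [0, 0.057, -0.018], [0, 0.058, -0.017]], turn=[[0.009, 0, 0], [0.009, 0, 0], [0.01, 0, 0], [0.009, 0, 0], [0.009, 0, 0], [0.009, 0, 0], [0.009, 0, 0], [0.009, 0, 0]], jaw=[1, 1, 1, 1, 1, 1, 1, 1])

```text
time_s: 25.5
tcp_pos: [0.6326, -0.066, 0.1768]
eef_rot: [170.3, -0.0, -91.9]
contact_force: [10.5, -0.5, 8.6]
gripper_width: 0.011
```

```bash
python3 look.py s21; python3 swing.py 122.5 60 25 566 -63.8 52.5 |head -1;python3 swing.py 122.5 60 25 566 -63.8 52.5 1
python3 - <<'E'
from h import *
c=r.capture("top"); cv2.imwrite("pics/t21.png",cv2.resize(c["pixels"][130:310,280:520],(800,600)))
E
```

```text
[ 0.63142995 -0.06596918  0.17737706] [ 1.70287822e+02 -8.97669526e-03 -9.19039958e+01] [ 6.6010391   0.29590425 12.63608205] 0.011295486365561507
4656 [[595.5, -132.7, 156.7], [628.3, -122.7, 178.6], [635.3, -89.0, 181.0]]
err mm [1.4 0.2 2. ] deg [-0.4 -0.   0.2]
err mm [0. 0. 0.] deg [0. 0. 0.]
8 slide [[0.0, 0.058, -0.017], [0.0, 0.059, -0.015], [0.0, 0.059, -0.013], [0.0, 0.059, -0.012], [0.0, 0.06, -0.009], [0.0, 0.059, -0.008], [0.0, 0.061, -0.006], [0.0, 0.06, -0.005]] 
 turn [[0.009, 0.0, 0.0], [0.009, 0.0, 0.0], [0.009, 0.0, 0.0], [0.009, 0.0, 0.0], [0.009, 0.0, 0.0], [0.01, 0.0, 0.0], [0.009, 0.0, 0.0], [0.009, 0.0, 0.0]]
8 slide [[0.0, 0.06, -0.002], [0.0, 0.061, -0.001], [0.0, 0.06, 0.001], [0.0, 0.06, 0.003], [0.0, 0.061, 0.005], [0.0, 0.06, 0.007], [0.0, 0.06, 0.009], [0.0, 0.059, 0.011]] 
 turn [[0.009, 0.0, 0.0], [0.009, 0.0, 0.0], [0.009, 0.0, 0.0], [0.009, 0.0, 0.0], [0.009, 0.0, 0.0], [0.0, 0.0, 0.0], [0.0, 0.0, 0.0], [0.0, 0.0, 0.0]]
8 slide [[0.0, 0.059, 0.015], [0.0, 0.058, 0.017], [0.0, 0.057, 0.019], [0.0, 0.056, 0.022], [0.0, 0.055, 0.024], [0.0, 0.055, 0.027], [0.0, 0.053, 0.029], [0.0, 0.051, 0.031]] 
 turn [[0.0, 0.0, 0.0], [0.0, 0.0, 0.0], [0.0, 0.0, 0.0], [0.0, 0.0, 0.0], [0.0, 0.0, 0.0], [0.0, 0.0, 0.0], [0.0, 0.0, 0.0], [0.0, 0.0, 0.0]]
1 slide [[0.0, 0.051, 0.034]] 
 turn [[0.0, 0.0, 0.0]]
end [ 0.48662173 -0.06088933  0.16601362] [179.98510297   0.         -92.1       ]
```

View pics/s21.png

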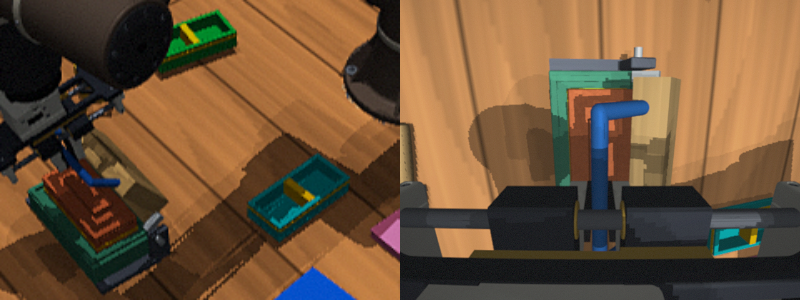

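The dish lies foot-up in the nest as the leaf leaves it. Continuing.

>>> apply_moves(slide=[[0, 0.058, -0.013], [0, 0.059, -0.011], [0, 0.059, -0.01], [0, 0.059, -0.009], [0, 0.06, -0.007], [0, 0.059, -0.006], [0, 0.061, -0.005], [0, 0.06, -0.005]], turn=[[0.009, 0, 0], [0.009, 0, 0], [0.009, 0, 0], [0.009, 0, 0], [0.009, 0, 0], [0.01, 0, 0], [0.009, 0, 0], [0.009, 0, 0]], jaw=[1, 1, 1, 1, 1, 1, 1, 1])

```text
time_s: 26.45
tcp_pos: [0.5866, -0.0644, 0.1908]
eef_rot: [176.7, -0.0, -91.9]
contact_force: [5.7, -1.0, 16.3]
gripper_width: 0.0113
```

>>> apply_moves(slide=[[0, 0.06, -0.002], [0, 0.061, -0.001], [0, 0.06, 0.001], [0, 0.06, 0.003], [0, 0.061, 0.005], [0, 0.06, 0.007], [0, 0.06, 0.009], [0, 0.059, 0.011]], turn=[[0.009, 0, 0], [0.009, 0, 0], [0.009, 0, 0], [0.009, 0, 0], [0.009, 0, 0], [0, 0, 0], [0, 0, 0], [0, 0, 0]], jaw=[1, 1, 1, 1, 1, 1, 1, 1])

```text
time_s: 27.25
tcp_pos: [0.5363, -0.0627, 0.1875]
eef_rot: [-179.8, -0.0, -91.9]
contact_force: [0.4, -1.3, 13.6]
gripper_width: 0.0115
```

```bash
python3 look.py s22; python3 swing.py 82.5 0 27 566 -63.8 52.5 |head -1;python3 swing.py 82.5 -2 28 566 -63.8 52.5 1
```

```text
[ 0.53514249 -0.06270631  0.18710393] [-1.79874256e+02 -1.49101072e-02 -9.19187392e+01] [-3.42349341  1.91100804 15.74248315] 0.011407646400494376
3597 [[523.8, -129.6, 169.1], [533.4, -111.7, 192.5], [539.1, -86.0, 194.2]]
err mm [-1.  -0.  -0.6] deg [-0.1 -0.   0.2]
err mm [0. 0. 0.] deg [0. 0. 0.]
8 slide [[0.0, 0.071, 0.018], [0.0, 0.07, 0.021], [0.0, 0.068, 0.025], [0.0, 0.067, 0.028], [0.0, 0.066, 0.032], [0.0, 0.064, 0.036], [0.0, 0.061, 0.039], [0.0, 0.06, 0.042]] 
 turn [[0.0, 0.0, 0.0], [0.0, 0.0, 0.0], [0.0, 0.0, 0.0], [0.0, 0.0, 0.0], [0.0, 0.0, 0.0], [0.0, 0.0, 0.0], [0.0, 0.0, 0.0], [0.0, 0.0, 0.0]]
8 slide [[0.0, 0.057, 0.045], [0.0, 0.055, 0.048], [0.0, 0.053, 0.05], [0.0, 0.049, 0.054], [0.0, 0.047, 0.056], [0.0, 0.044, 0.058], [0.0, 0.04, 0.061], [0.0, 0.038, 0.063]] 
 turn [[0.0, 0.0, 0.0], [0.0, 0.0, 0.0], [0.0, 0.0, 0.0], [0.0, 0.0, 0.0], [0.0, 0.0, 0.0], [0.0, 0.0, 0.0], [0.0, 0.0, 0.0], [0.0, 0.0, 0.0]]
8 slide [[0.0, 0.034, 0.064], [0.0, 0.03, 0.067], [0.0, 0.027, 0.067], [0.0, 0.023, 0.07], [0.0, 0.02, 0.07], [0.0, 0.016, 0.071], [0.0, 0.012, 0.072], [0.0, 0.009, 0.072]] 
 turn [[0.0, 0.0, 0.0], [0.0, 0.0, 0.0], [0.0, 0.0, 0.0], [0.0, 0.0, 0.0], [0.0, 0.0, 0.0], [0.0, 0.0, 0.0], [0.0, 0.0, 0.0], [0.0, 0.0, 0.0]]
4 slide [[0.0, 0.004, 0.073], [0.0, 0.001, 0.073], [0.0, -0.003, 0.073], [0.0, -0.007, 0.073]] 
 turn [[0.0, 0.0, 0.0], [0.0, 0.0, 0.0], [0.0, 0.0, 0.0], [0.0, 0.0, 0.0]]
end [ 0.4285824  -0.05876113  0.03565308] [-180.     0.   -92.1]
```

View pics/s22.png

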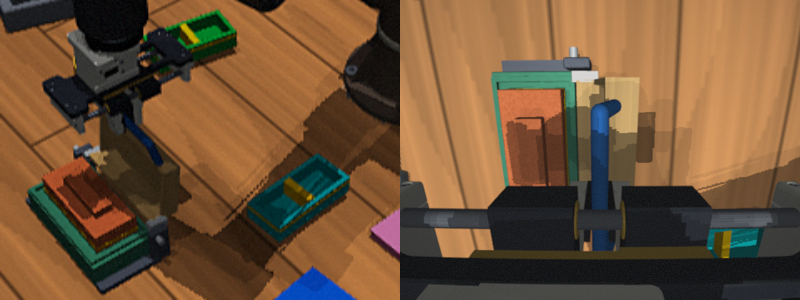

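>>> apply_moves(slide=[[0, 0.071, 0.018], [0, 0.07, 0.021], [0, 0.068, 0.025], [0, 0.067, 0.028], [0, 0.066, 0.032], [0, 0.064, 0.036], [0, 0.061, 0.039], [0, 0.06, 0.042]], turn=[[0, 0, 0], [0, 0, 0], [0, 0, 0], [0, 0, 0], [0, 0, 0], [0, 0, 0], [0, 0, 0], [0, 0, 0]], jaw=[1, 1, 1, 1, 1, 1, 1, 1])

```text
time_s: 28.15
tcp_pos: [0.4818, -0.0609, 0.1602]
eef_rot: [180.0, -0.0, -92.0]
contact_force: [1.3, -0.5, 2.3]
gripper_width: 0.0113
```

>>> apply_moves(slide=[[0, 0.057, 0.045], [0, 0.055, 0.048], [0, 0.053, 0.05], [0, 0.049, 0.054], [0, 0.047, 0.056], [0, 0.044, 0.058], [0, 0.04, 0.061], [0, 0.038, 0.063]], turn=[[0, 0, 0], [0, 0, 0], [0, 0, 0], [0, 0, 0], [0, 0, 0], [0, 0, 0], [0, 0, 0], [0, 0, 0]], jaw=[1, 1, 1, 1, 1, 1, 1, 1])

```text
time_s: 28.95
tcp_pos: [0.4437, -0.0595, 0.1164]
eef_rot: [-180.0, 0.0, -92.0]
contact_force: [2.1, 2.9, 1.7]
gripper_width: 0.0109
```

```bash
python3 look.py s23; python3 swing.py 34.2 0 11 566 -63.8 52.5 |head -1
```

```text
[ 0.44316631 -0.05944231  0.11572607] [ 1.79952356e+02  1.49935617e-02 -9.19900950e+01] [ 5.99585905  2.03089979 -7.59733356] 0.011450601000557248
4400 [[437.6, -127.2, 93.2], [444.2, -113.8, 121.6], [464.4, -83.7, 123.6]]
err mm [-2.  -0.1 -4.4] deg [0.  0.  0.1]
```

View pics/s23.png

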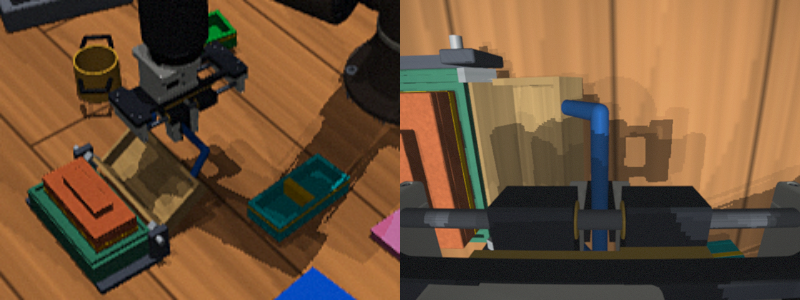

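>>> apply_moves(slide=[[0, 0.026, 0.064], [0, 0.026, 0.067], [0, 0.024, 0.067], [0, 0.022, 0.07], [0, 0.02, 0.07], [0, 0.016, 0.071], [0, 0.012, 0.072], [0, 0.009, 0.072]], turn=[[0, 0, 0], [0, 0, 0], [0, 0, 0], [0, 0, 0], [0, 0, 0], [0, 0, 0], [0, 0, 0], [0, 0, 0]], jaw=[1, 1, 1, 1, 1, 1, 1, 1])

```text
time_s: 29.85
tcp_pos: [0.4277, -0.059, 0.0608]
eef_rot: [180.0, 0.0, -92.0]
contact_force: [-0.1, 5.5, 2.6]
gripper_width: 0.0111
```

>>> apply_moves(slide=[[0, 0.004, 0.06], [0, 0.001, 0.06], [0, -0.002, 0.05], [0, -0.002, 0.03], [0, 0, 0], [0, 0, 0]], turn=[[0, 0, 0], [0, 0, 0], [0, 0, 0], [0, 0, 0], [0, 0, 0], [0, 0, 0]], jaw=[1, 1, 1, 1, 1, 1])

```text
time_s: 30.45
tcp_pos: [0.4274, -0.059, 0.0406]
eef_rot: [179.9, -0.0, -92.0]
contact_force: [-0.7, 6.2, -3.4]
gripper_width: 0.0114
```

```bash
python3 look.py s24
python3 - <<'E'
from h import *
c=dict(np.load("w.npz")); P=cloud(c)*1000
q=P[100:300,100:290].reshape(-1,3); q=q[(q[:,0]>485)&(q[:,0]<545)&(q[:,2]>-5)&(q[:,2]<40)]
A=np.c_[q[:,:2],np.ones(len(q))]; print(np.median(q,0),np.linalg.lstsq(A,q[:,2],rcond=None)[0])
E
```

```text
[ 0.42730675 -0.05905143  0.04064463] [ 1.79908165e+02 -4.16557520e-03 -9.20033390e+01] [-0.29791267  5.16156197 -4.55096901] 0.011471206335896725
0 
[ 509.7764645  -108.43872565   10.33513203] [-8.36378014e-02  1.21418859e-02  5.45757816e+01]
```

View pics/s24.png

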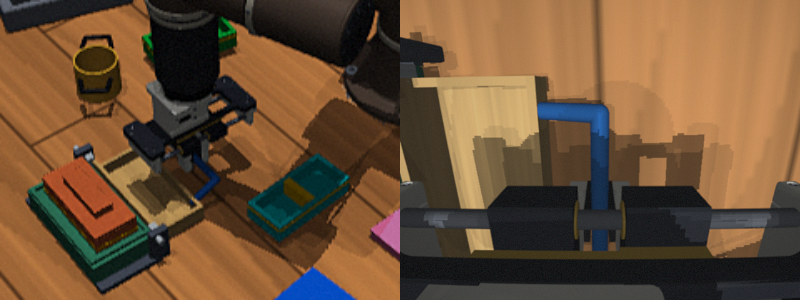

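Nearly open. I'll press down to the stop.

>>> apply_moves(slide=[[0, 0, 0.02], [0, 0, 0.02], [0, 0, 0.02], [0, 0, 0]], turn=[[0, 0, 0], [0, 0, 0], [0, 0, 0], [0, 0, 0]], jaw=[1, 1, 1, 1])

```text
time_s: 30.95
tcp_pos: [0.4276, -0.0591, 0.0353]
eef_rot: [179.9, -0.0, -92.0]
contact_force: [-1.8, 5.5, 6.9]
gripper_width: 0.0114
```

>>> apply_moves(slide=[[0, 0, 0.02], [0, 0, 0.02], [0, 0, 0]], turn=[[0, 0, 0], [0, 0, 0], [0, 0, 0]], jaw=[1, 1, 1])

```text
time_s: 31.25
tcp_pos: [0.4277, -0.0596, 0.0322]
eef_rot: [180.0, -0.1, -91.9]
contact_force: [-5.1, 1.7, 23.1]
gripper_width: 0.0113
```

```bash
python3 look.py s25
python3 - <<'E'
from h import *
c=dict(np.load("w.npz")); P=cloud(c)*1000
q=P[100:300,0:290].reshape(-1,3); q=q[(q[:,0]>492)&(q[:,0]<535)&(q[:,1]>-125)&(q[:,1]<-70)&(q[:,2]>-5)&(q[:,2]<25)]
A=np.c_[q[:,:2],np.ones(len(q))]; print(len(q),np.median(q,0),np.linalg.lstsq(A,q[:,2],rcond=None)[0])
m=mask(c,(98,110,30),(118,255,255)); v,u=np.nonzero(m); q=P[v,u];q=q[(q[:,2]>20)&(q[:,2]<60)&(abs(q[:,0]-428)<8)&(q[:,1]<-75)]; print("bar top",np.percentile(q,[5,50,95],axis=0).round(1).tolist())
E
```

```text
[ 0.42767958 -0.05957913  0.03222947] [ 1.79957276e+02 -5.35525564e-02 -9.19369306e+01] [-4.48386852  2.3688802  22.42493771] 0.01103155313246803
0 
9432 [513.23689628 -99.36699144   8.53885017] [1.72363858e-03 1.74089635e-03 7.82297291e+00]
bar top [[422.0, -125.7, 42.2], [427.4, -105.6, 45.3], [433.4, -78.2, 46.9]]
```

The leaf is fully open (floor flat at z≈8.5). Releasing and going up.

>>> apply_moves(slide=[[0, 0, -0.03], [0, 0, 0], [0, 0, 0], [0, 0, -0.05], [0, 0, -0.2], [0, 0, -0.4], [0, 0, -0.4], [0, 0, -0.3]], turn=[[0, 0, 0], [0, 0, 0], [0, 0, 0], [0, 0, 0], [0, 0, 0], [0, 0, 0], [0, 0, 0], [0, 0, 0]], jaw=[1, 0.7, 0.7, 0.7, 0.7, 0.6, 0.5, 0.5])

```text
time_s: 32.15
tcp_pos: [0.4283, -0.0592, 0.1721]
eef_rot: [-179.9, 0.0, -92.0]
contact_force: [0.3, 0.8, 0.3]
gripper_width: 0.0425
```

```bash
python3 look.py s26;  python3 - <<'E'
from plan import *
p,R=cur(); S,T,_,_=plan(p,R,np.array([.6175,.0300,.22]),Ro.from_euler('xyz',[180,0,-92.1],degrees=True),40,8,dec=2); show(S,T)
E
```

```text
[ 0.43052058 -0.05874371  0.17384921] [-1.79579305e+02  9.00594095e-02 -9.19363136e+01] [ 0.03755414  0.27648824 -0.12737251] 0.04374399654763814
0 
6 slide [[-0.16, -0.31, -0.07], [-0.16, -0.3, -0.08], [-0.16, -0.31, -0.07], [-0.15, -0.31, -0.08], [-0.16, -0.31, -0.07], [-0.16, -0.3, -0.08]] 
 turn [[0.0, 0.0, 0.0], [0.0, 0.0, 0.0], [0.0, 0.0, 0.0], [0.0, 0.0, 0.0], [0.0, 0.0, 0.0], [0.0, 0.0, 0.0]]
```

View pics/s26.png

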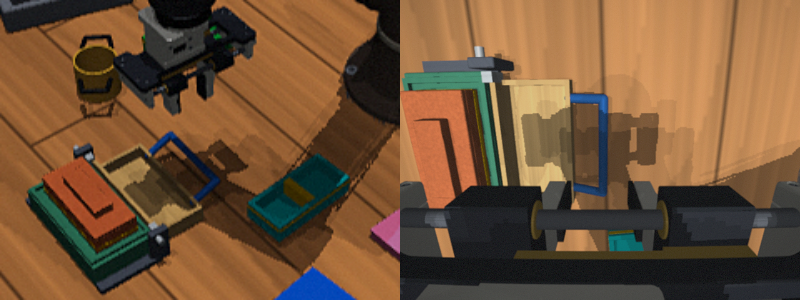

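The leaf is open and the dish is foot-up in the nest, at (90,195) in the left panel. I'll move to view it from above.

>>> apply_moves(slide=[[-0.16, -0.31, -0.07], [-0.16, -0.3, -0.08], [-0.16, -0.31, -0.07], [-0.15, -0.31, -0.08], [-0.16, -0.31, -0.07], [-0.16, -0.3, -0.08], [0, 0, 0], [0, 0, 0]], turn=[[0, 0, 0], [0, 0, 0], [0, 0, 0], [0, 0, 0], [0, 0, 0], [0, 0, 0], [0, 0, 0], [0, 0, 0]], jaw=[0.5, 0.5, 0.5, 0.5, 0.5, 0.5, 0.5, 0.5])

```text
time_s: 33.05
tcp_pos: [0.6151, 0.0297, 0.2131]
eef_rot: [179.9, -0.0, -92.0]
contact_force: [-0.9, -0.4, 0.3]
gripper_width: 0.044
```

Run:
```python
from plan import *
c=r.capture("wrist"); np.savez("w27.npz",**c); cv2.imwrite("pics/w27.png",c["pixels"])
s=r.get_state(); print(s["tcp_pos"],s["eef_rot"],s["gripper_width"])
P=cloud(c)*1000; q=P[:300].reshape(-1,3)
b=(abs(q[:,0]-617)<70)&(abs(q[:,1]+65)<110)
f=q[b&(q[:,2]>89)&(q[:,2]<98)]; print("foot",rect(f/1000),np.median(f,0),len(f))
u=q[b&(q[:,2]>74)&(q[:,2]<84)]; print("underside",rect(u/1000),np.median(u[:,2]),len(u))
```

```text
[0.61451564 0.02931816 0.21336511] [ 1.79868584e+02 -3.10341566e-02 -9.19866033e+01] 0.04371579923611426
foot [613.5 -65.5  90.2  30.   88.9] [613.20902938 -68.06562773  93.41493474] 5864
underside [613.4 -65.1 148.6  70.7  88.1] 79.44763405748488 14569
```

View pics/w27.png

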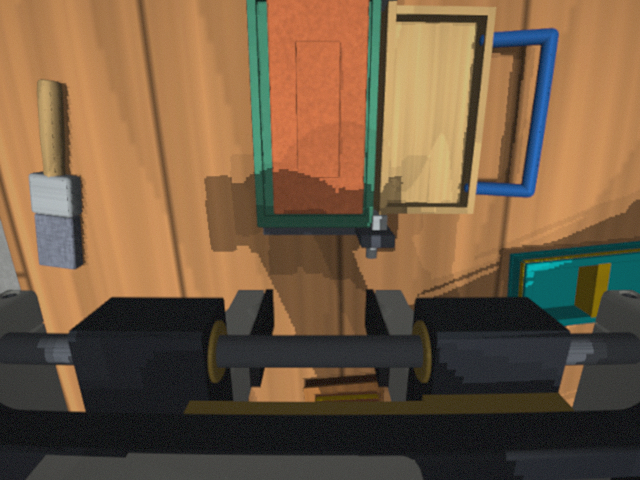

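The dish lies square in the nest: foot top centre (613.5,−65.3), angle 88.2°, z 93 mm. I'll move over the foot.

Run:
```python
from plan import *
p,R=cur(); S,T,_,_=plan(p,R,np.array([.6135,-.0653,.13]),Ro.from_euler('xyz',[180,0,-91.7],degrees=True),30,8,dec=3); show(S,T)
```

```text
5 slide [[0.189, -0.005, 0.167], [0.189, -0.005, 0.167], [0.189, -0.004, 0.166], [0.189, -0.004, 0.167], [0.19, -0.004, 0.167]] 
 turn [[0.0, 0.0, -0.001], [0.001, 0.0, 0.0], [0.0, 0.0, -0.001], [0.0, 0.0, -0.001], [0.001, 0.0, 0.0]]
```

>>> apply_moves(slide=[[0.189, -0.005, 0.167], [0.189, -0.005, 0.167], [0.189, -0.004, 0.167], [0.189, -0.004, 0.167], [0.19, -0.004, 0.167], [0, 0, 0.1], [0, 0, 0.1], [0, 0, 0]], turn=[[0, 0, -0.001], [0, 0, -0.001], [0, 0, -0.001], [0, 0, 0], [0, 0, 0], [0, 0, 0], [0, 0, 0], [0, 0, 0]], jaw=[0.5, 0.5, 0.5, 0.5, 0.5, 0.5, 0.5, 0.5])

```text
time_s: 33.9
tcp_pos: [0.6135, -0.0649, 0.1099]
eef_rot: [179.9, -0.0, -91.7]
contact_force: [-0.5, 0.1, 0.4]
gripper_width: 0.0441
```

```bash
python3 look.py s28
```

```text
[ 0.61466738 -0.06455133  0.11145281] [-1.79985036e+02 -6.34045143e-03 -9.16695697e+01] [ 0.35810614  0.91439087 -0.78481412] 0.04402474044381957
0
```

View pics/s28.png

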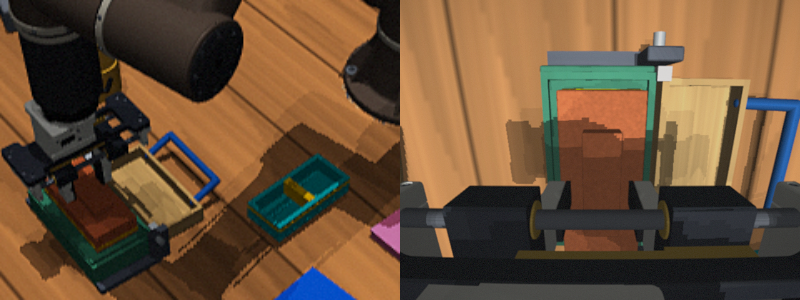

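The foot, at column ~602 in the right panel, is centred between the fingers. Going down to pinch it.

>>> apply_moves(slide=[[0, 0, 0.08], [0, 0, 0.06], [0, 0, 0.01], [0, 0, 0], [0, 0, 0], [0, 0, 0], [0, 0, 0]], turn=[[0, 0, 0], [0, 0, 0], [0, 0, 0], [0, 0, 0], [0, 0, 0], [0, 0, 0], [0, 0, 0]], jaw=[0.5, 0.5, 0.5, 0.5, 1, 1, 1], newtons=30)

```text
time_s: 34.7
tcp_pos: [0.6139, -0.0652, 0.0962]
eef_rot: [179.9, -0.0, -91.7]
contact_force: [-2.5, 0.3, 3.3]
gripper_width: 0.0296
```

>>> apply_moves(slide=[[0, 0, 0], [0, 0, 0]], turn=[[0, 0, 0], [0, 0, 0]], jaw=[1, 1])

```text
time_s: 34.9
tcp_pos: [0.6139, -0.0652, 0.0962]
eef_rot: [179.9, -0.0, -91.7]
contact_force: [-5.4, 1.7, 4.7]
gripper_width: 0.0297
```

>>> apply_moves(slide=[[0, 0, -0.1], [0, 0, -0.3], [0, 0, -0.4], [0, 0, -0.1], [0, 0, 0], [0, 0, 0]], turn=[[0, 0, 0], [0, 0, 0], [0, 0, 0], [0, 0, 0], [0, 0, 0], [0, 0, 0]], jaw=[1, 1, 1, 1, 1, 1])

```text
time_s: 35.5
tcp_pos: [0.6139, -0.065, 0.1849]
eef_rot: [179.9, 0.0, -91.7]
contact_force: [-1.0, -0.2, -5.3]
gripper_width: 0.0295
```

```bash
python3 look.py s29
python3 - <<'E'
from plan import *
from m import big,planerect
c=r.capture("scene"); m=big(mask(c,(100,150,60),(118,255,255)),(325,255,420,330)); print("pad scene",planerect(c,m,.018))
c=r.capture("top"); m=big(mask(c,(98,110,60),(115,255,255)),(215,215,295,270)); print("pad top",planerect(c,m,.018)); 
f=big(mask(c,(0,90,60),(14,255,255)),(215,170,290,215)); P=cloud(c); q=P[f>0]; print("fin",rect(q[q[:,2]>.045]))
p,R=cur(); S,T,_,_=plan(p,R,np.array([.4482,.2976,.185]),Ro.from_euler('xyz',[180,0,-83.7],degrees=True),30,8,dec=3); show(S,T)
E
```

```text
[ 0.61356751 -0.06511515  0.18413873] [ 1.79829002e+02 -9.21116632e-03 -9.17362380e+01] [-0.10988802 -0.66324995 -5.373901  ] 0.029811726157308118
0 
pad scene [449.5 294.7 170.4  90.5 -84.1]
pad top [448.1 297.4 168.1  87.3 -83.9]
fin [582.5 269.  230.2  97.9  79. ]
8 slide [[-0.255, 0.126, 0.0], [-0.257, 0.123, 0.0], [-0.258, 0.122, -0.001], [-0.259, 0.118, 0.0], [-0.26, 0.116, 0.0], [-0.262, 0.113, -0.001], [-0.262, 0.11, 0.0], [-0.264, 0.108, 0.0]] 
 turn [[0.0, 0.0, -0.007], [0.0, 0.0, -0.006], [0.0, 0.0, -0.007], [0.001, 0.0, -0.007], [0.0, 0.0, -0.006], [0.0, 0.0, -0.007], [0.0, 0.0, -0.007], [0.0, 0.0, -0.006]]
6 slide [[-0.265, 0.105, -0.001], [-0.265, 0.103, 0.0], [-0.267, 0.1, 0.0], [-0.268, 0.097, -0.001], [-0.269, 0.095, 0.0], [-0.269, 0.092, -0.001]] 
 turn [[0.0, 0.0, -0.007], [0.0, 0.0, -0.007], [0.0, 0.0, -0.006], [0.001, 0.0, -0.007], [0.0, 0.0, -0.007], [0.0, 0.0, -0.006]]
```

View pics/s29.png

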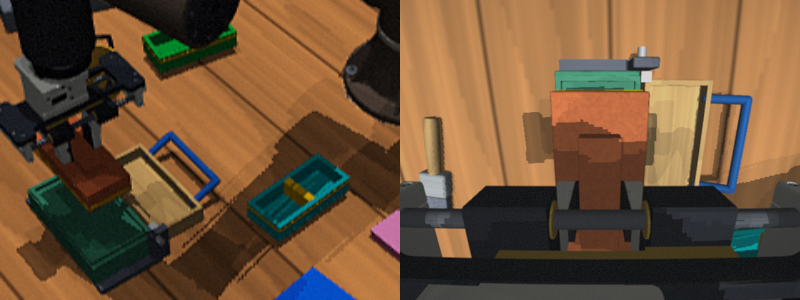

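The dish is lifted, level and foot-up. Carrying it to the pad.

>>> apply_moves(slide=[[-0.255, 0.126, 0], [-0.257, 0.123, 0], [-0.258, 0.122, 0], [-0.259, 0.118, 0], [-0.26, 0.116, 0], [-0.262, 0.113, 0], [-0.262, 0.11, 0], [-0.264, 0.108, 0]], turn=[[0, 0, -0.007], [0, 0, -0.006], [0, 0, -0.007], [0, 0, -0.007], [0, 0, -0.006], [0, 0, -0.007], [0, 0, -0.007], [0, 0, -0.006]], jaw=[1, 1, 1, 1, 1, 1, 1, 1])

```text
time_s: 36.5
tcp_pos: [0.5191, 0.143, 0.1853]
eef_rot: [179.9, -0.0, -87.1]
contact_force: [-0.3, 0.4, -3.4]
gripper_width: 0.0299
```

>>> apply_moves(slide=[[-0.265, 0.105, 0], [-0.265, 0.103, 0], [-0.267, 0.1, 0], [-0.268, 0.097, 0], [-0.269, 0.095, 0], [-0.26, 0.092, 0], [0, 0, 0], [0, 0, 0]], turn=[[0, 0, -0.007], [0, 0, -0.007], [0, 0, -0.006], [0, 0, -0.007], [0, 0, -0.007], [0, 0, -0.006], [0, 0, 0], [0, 0, 0]], jaw=[1, 1, 1, 1, 1, 1, 1, 1])

```text
time_s: 37.3
tcp_pos: [0.4484, 0.297, 0.1853]
eef_rot: [179.9, -0.1, -83.6]
contact_force: [0.3, -0.2, -3.0]
gripper_width: 0.0293
```

Run:
```python
from plan import *
c=r.capture("wrist"); np.savez("w30.npz",**c); a=cv2.resize(c["pixels"],(400,300))
P=cloud(c)*1000
for i in range(1): pass
s=r.get_state(); print(s["tcp_pos"],s["eef_rot"],s["contact_force"],s["gripper_width"])
c2=r.capture("scene"); b=cv2.resize(c2["pixels"][210:390,260:500],(400,300)); cv2.imwrite("pics/s30.png",np.hstack([b,a]))
q=P[:300].reshape(-1,3); 
u=q[(q[:,2]>160)&(q[:,2]<174)&(abs(q[:,0]-448)<60)]; print("underside",rect(u/1000),np.median(u,0),len(u))
```

```text
[0.44866507 0.29646978 0.18542277] [ 1.79946046e+02 -5.89415042e-02 -8.36960216e+01] [-0.75360943 -0.92695218 -4.27286734] 0.029562691913849772
underside [453.5 257.6  72.1  70.1 -83.7] [456.04883642 244.89800906 168.66369912] 16844
```

View pics/s30.png

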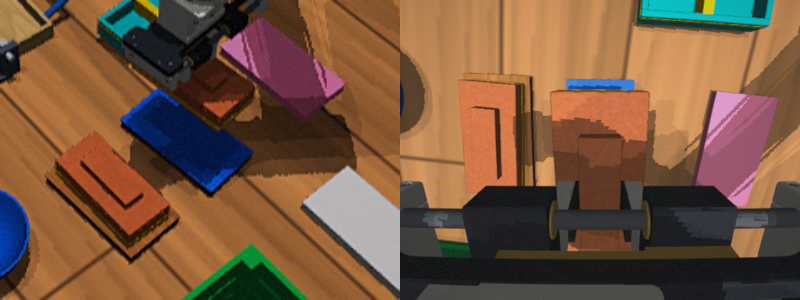

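Run:
```python
from plan import *
from m import big
c=dict(np.load("w30.npz")); m=mask(c,(98,110,40),(118,255,255)); 
m=big(m,(240,90,420,160)); v,u=np.nonzero(m); print(u.min(),u.max(),v.min(),v.max())
q=ray(c,np.c_[u,v],.018)*1000
a=np.radians(-83.8); L=np.array([np.cos(a),np.sin(a)]); W=np.array([-L[1],L[0]])
l=q[:,:2]@L; w=q[:,:2]@W
le=np.percentile(l,99.5); w0,w1=np.percentile(w,[1,99]); print(w1-w0)
print("pad centre est", L*(le-85)+W*(w0+w1)/2)
```

```text
267 374 127 143
87.04289649947168
pad centre est [448.45881934 295.80192472]
```

The pad centre estimated from this view is (448.5,295.8), against the dish centre at about (449,296.4), so it's centred. Lowering.

>>> apply_moves(slide=[[0, 0, 0.2], [0, 0, 0.35], [0, 0, 0.3], [0, 0, 0.15], [0, 0, 0.08], [0, 0, 0.04], [0, 0, 0], [0, 0, 0]], turn=[[0, 0, 0], [0, 0, 0], [0, 0, 0], [0, 0, 0], [0, 0, 0], [0, 0, 0], [0, 0, 0], [0, 0, 0]], jaw=[1, 1, 1, 1, 1, 1, 1, 1])

```text
time_s: 38.2
tcp_pos: [0.4495, 0.2971, 0.075]
eef_rot: [-179.9, 0.1, -83.7]
contact_force: [-0.9, -0.1, -4.2]
gripper_width: 0.0301
```

>>> apply_moves(slide=[[0, 0, 0.02], [0, 0, 0.01], [0, 0, 0]], turn=[[0, 0, 0], [0, 0, 0], [0, 0, 0]], jaw=[1, 1, 1])

```text
time_s: 38.5
tcp_pos: [0.4489, 0.2968, 0.0713]
eef_rot: [-180.0, 0.0, -83.7]
contact_force: [-0.7, 0.3, -3.2]
gripper_width: 0.0298
```

>>> apply_moves(slide=[[0, 0, 0.01], [0, 0, 0.01], [0, 0, 0]], turn=[[0, 0, 0], [0, 0, 0], [0, 0, 0]], jaw=[1, 1, 1])

```text
time_s: 38.8
tcp_pos: [0.449, 0.2968, 0.0692]
eef_rot: [-180.0, 0.0, -83.7]
contact_force: [0.7, -0.3, -2.9]
gripper_width: 0.0297
```

>>> apply_moves(slide=[[0, 0, 0.01], [0, 0, 0]], turn=[[0, 0, 0], [0, 0, 0]], jaw=[1, 1])

```text
time_s: 39.0
tcp_pos: [0.4491, 0.2968, 0.0691]
eef_rot: [-180.0, 0.0, -83.7]
contact_force: [-3.6, -0.6, 8.4]
gripper_width: 0.0297
```

Touchdown at +8 N. Releasing and going up.

>>> apply_moves(slide=[[0, 0, -0.008], [0, 0, 0], [0, 0, 0], [0, 0, -0.05], [0, 0, -0.2], [0, 0, -0.4], [0, 0, -0.4], [0, 0, -0.3]], turn=[[0, 0, 0], [0, 0, 0], [0, 0, 0], [0, 0, 0], [0, 0, 0], [0, 0, 0], [0, 0, 0], [0, 0, 0]], jaw=[0.5, 0.5, 0.5, 0.5, 0.5, 0.5, 0.5, 0.5])

```text
time_s: 39.8
tcp_pos: [0.4494, 0.297, 0.2068]
eef_rot: [-179.9, 0.1, -83.7]
contact_force: [0.9, 0.4, -0.4]
gripper_width: 0.0433
```

>>> apply_moves(slide=[[-0.4, 0, 0], [-0.4, 0, 0], [-0.4, 0, 0], [0, 0, 0], [0, 0, 0]], turn=[[0, 0, 0], [0, 0, 0], [0, 0, 0], [0, 0, 0], [0, 0, 0]], jaw=[0.5, 0.5, 0.5, 0.5, 0.5])

```text
time_s: 40.3
tcp_pos: [0.4355, 0.4166, 0.2035]
eef_rot: [180.0, -0.0, -83.7]
contact_force: [0.1, 1.1, -0.4]
gripper_width: 0.0441
```

Run:
```python
from plan import *
from m import big
c=r.capture("wrist"); np.savez("w31.npz",**c); 
c2=r.capture("scene"); t=r.capture("top")
cv2.imwrite("pics/s31.png",np.hstack([cv2.resize(c2["pixels"][150:390,200:520],(400,300)),cv2.resize(c["pixels"],(400,300))]))
s=r.get_state(); print(s["tcp_pos"],s["contact_force"])
P=cloud(c)*1000; q=P[:300].reshape(-1,3); b=(abs(q[:,0]-448)<60)&(abs(q[:,1]-297)<110)
f=q[b&(q[:,2]>61)&(q[:,2]<72)]; print("foot",rect(f/1000),np.median(f,0)[2])
u=q[b&(q[:,2]>46)&(q[:,2]<58)]; print("underside",rect(u/1000),np.median(u[:,2]))
m=big(mask(c,(98,110,40),(118,255,255)),(150,40,480,300)); v,u=np.nonzero(m); print("pad",rect(ray(c,np.c_[u,v],.018)))
f=q[(abs(q[:,0]-589)<60)&(abs(q[:,1]-304)<110)&(q[:,2]>61)]; print("fin foot",rect(f/1000))
Pt=cloud(t)*1000; q=Pt.reshape(-1,3); 
for nm,x,y,lo in (("dish",448,297,61),("fin",589,304,61),("leaf floor",516,-62,-99)): 
    f=q[(abs(q[:,0]-x)<60)&(abs(q[:,1]-y)<100)&(q[:,2]>lo)]; print("top",nm,rect(f/1000),len(f))
```

```text
[0.43591053 0.41519125 0.20403501] [ 0.3588585   0.01185718 -0.27763689]
foot [449.7 296.2  90.3  30.1 -83.6] 66.42261904716037
underside [448.7 307.1 128.6  70.4 -83.7] 52.40299571989582
pad [446.1 320.9 118.8  89.1 -84. ]
fin foot [590.7 304.2  89.5  31.8 -89.4]
top dish [448.  314.7 164.6 119.5  90. ] 2896
top fin [585.  318.9 190.7  64.1 -72.5] 410
top leaf floor [516.  -61.9 199.8 119.7  90. ] 3279
```

View pics/s31.png

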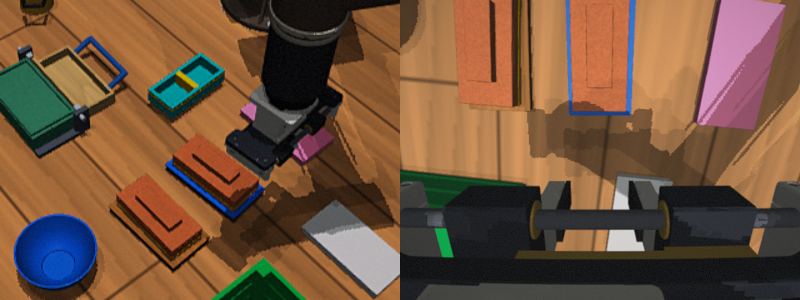

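Run:
```python
from plant import r
print(r.close_job()); print(r.get_state()["time_s"])
```

```text
the job is handed in; nothing more can be done
None
the job is handed in; nothing more can be done
```

I turned the dish over in the cradle and set it mouth-down on the blue pad. I handed the job in at about 40 s of the 72 s allowed; no verdict was reported.

**How it went:**
- I pinched the dish by its rib, set it in the open leaf and let go.
- Holding the bar, I swung the leaf shut on the nest, then back to fully open.
- I then lifted the dish by its foot and placed it on the pad.
- The swing had one hitch. At about 57° the bar had slipped some 5 mm in the fingers and the wrist force reached about 45 N, well under the 120 N limit. I let go, re-centred on the bar and gripped again more lightly.

**Last checks:**

| Check | Measured |
|---|---|
| Dish centre against pad centre | (449.7, 296.2) mm against about (448.6, 296), so about 1 mm off |
| Dish length against pad length | −83.6° against −84° |
| Height of the end of the foot | 66.4 mm above the table (66 expected), lying flat |
| Leaf | open, floor flat at 8.5 mm when last measured, just before I let go of the bar; still open in the last picture |
| Finished dish | (590.7, 304.2) mm against about (589, 303) at the start |
| Gripper | clear of everything |

**Checks that failed or were not done:**
- The last top-camera measurements of the dish, finished dish and leaf disagreed with these and could not be used: the arm was in that view and the search boxes took in other surfaces. The dish and finished-dish figures come from the wrist camera.
- I did not measure the pot again at the end. It looked in place in the pictures taken during the swing, and the arm did not come near it afterwards.

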